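Line up specimen blocks in the measuring board for a record photograph

ROBOT

A 6-joint arm with a two-finger parallel gripper is mounted at the origin on the work surface. World frame = base frame: x ahead of the robot, y to its left, z up, the work surface at z = 0. Lengths are in m, angles in degrees, forces in N, time in s.
With the tool pointing down it reaches from about 0.3 to 0.775 m from the base axis. Payload 14.6 kg.
Tool frame: the origin (TCP) lies on the centre line of the jaws, within the pads' length; the fingertips stand 19 mm ahead of it and the grasp point (between the pads) is the TCP; z points along the fingers, y is the line along which they close (so a half turn about z gives the same grasp; the last joint's range is limited). The gripper opens to 94 mm and grips with 3 to 60 N. Pads are 16 mm wide; open, the fingers measure 119 mm over their backs; the gripper's body (75 mm by 177 mm) begins 78 mm behind the grasp point.
Start: joints at [-81.165, 17.183, 87.147, -0, 75.671, -3.816], TCP at [0.12, -0.537, 0.224] pointing down, gripper open.
Joint ranges: [-173.82, 173.82], [-45.26, 126.66], [13.44, 144.39], [-59.66, 239.66], [0, 175.72], [-146.38, 146.38]. Speed limits (degrees/s): [127.2, 127.2, 147.25, 180, 180, 180].

INTERFACE

Orientations are given as [roll, pitch, yaw] about the fixed x, y, z axes, in that order (R = Rz(yaw) Ry(pitch) Rx(roll)).
In Python, from station import robot gives the robot as it stands.
- The arm moves only by the tool carry_out, never from a script. Its argument "commands" is a list of rows, each an object with "travel": the shift along the tool's x, y, z in cm, a list of three; "angular": the turn, a rotation vector about the tool's x, y, z in rad, a list of three. In form: [{"travel": [tx, ty, tz], "angular": [wx, wy, wz]}, ...]. A call has 1 to 5 rows; each row is the pose to reach, as a shift and turn from the pose commanded when the call began, along the tool's axes at that moment; what a row does not reach only later rows make up. A row lasts 1/8 s, in which the tool goes at most 62.5 mm and 10.7 degrees, less where a joint would pass 70% of its speed; a pose out of reach is approached as far as the arm can. A call with a gripper value outside its range is refused whole. "hand" is the finger opening in cm, from 0 to 9.4, set as the call begins (left out, the last holds). The fingers move at their own pace and stop on an object; "grip_force" is the grip in N (left out, the last holds). Time passes only in rows, so rows that repeat a pose let the fingers close. It gives the time, the measured TCP pose, the force, the opening and the grip force at its end, in the units of the state.
- robot.observe(): the state, without advancing time (a new reading comes with each control period).
- robot.get_image(name): name is "scene" or "side" or "wrist"; returns a dict with "color" (384x512x3 uint8, red, green, blue), "fx", "fy", "cx", "cy" (pixels), "T" (4x4, takes a point from camera to world coordinates). Camera axes: x right, y up, looking along -z (the intrinsics and any distortion apply to the point x, -y, -z); pixel columns grow to the right and rows downward; lengths in m; the calibration is good to about 2 mm. A picture is of the moment at which its call begins. There is no depth.
- robot.close_job(): hands the job in; it is judged then, once.
The state is a dict: "t": time; "joint_pos": joint angles; "dq": joint speeds; "tau": joint torques, N m; "tcp_pos": TCP position; "orientation": TCP orientation; "force": force on the tool from outside, world axes, zero at the start; "wrist_torque": the same for the moment, N m; "finger_gap": finger opening in m; "gripper_force": force on a finger pad.
Only numpy, scipy, OpenCV 4.12 (cv2) and the standard library are available. Lean on these libraries where they do the work, as an engineer would, in place of code of your own. Each camera call takes 0.05 s, during which the arm holds its last target. There are 200 camera calls.

TASK

Set up the resin specimen blocks for their record photograph: slide the measuring board's jaw open and set every block from the mat, bone side up, on the board between stop and jaw, in one row with long sides together and the short ends back against the rear rail, then slide the jaw gently shut until it presses the whole row against the stop. Next lay the yellow rule flat on the board with its graduated edge flush against the front faces of all the blocks, reaching across the whole row, let go of it, and only then press the shutter button. Leave row, jaw and rule as photographed, and do not disturb the other things on the bench.

Things in the scene. Friction and masses are not known exactly. Their poses are not given: they have to be found in the camera images.
- board: Blue measuring board, fixed, 150 (x) x 300 (y) x 12 mm. Origin: centre of its underside; x to the rear (away from the robot), y from the stop towards the jaw. Aluminium rear rail along y, 9 mm high above the board top, front face at x = +45 mm: a block backed against it has its centre at x = +23, its front face at x = +1 mm. Bare in front of that, for the rule
- stop: Fixed aluminium end stop of the board, 26 mm high above the board top. Origin on its working face (which looks to the board's +y) at board y = -125 mm, x = 0, at board-top height; the metal spans board x = +10 to +55 mm, y = -147 to -125 mm
- jaw_gap (a joint): Sliding caliper jaw of the board: value = clear gap between stop and jaw in m, 0 to 0.21. It slides along the board's y (+ opens) with about 1.5 N friction and stays where left
- jaw: The moving jaw itself: aluminium block 34 (x) x 24 (y) x 26 mm high, spanning board x = +10 to +44 mm, carrying an upright red tab. Origin on its working face (which looks to the board's -y, towards the stop) at board x = 0 and board-top height
- jaw_face (a point): Centre of the jaw's working face, axes as the board's
- jaw_tab (a point): Grip point in the red tab on the jaw: tab 28 (x) x 14 (y) mm, from 26 to 64 mm above the board top, centred 12 mm behind the working face; this point lies 50 mm above the board top. Axes as the board's
- rule: Yellow-painted metal rule, blade 40 (x) x 180 (y) x 8 mm, 0.2 to 0.33 kg, black graduations along its +x edge (the graduated edge, at x = +20 mm). Orange bridge handle bar over the middle, 14 (x) x 100 (y) mm, from 44 to 60 mm above the underside, on two black posts at y = +-38 mm. Origin: centre of the underside
- rule_handle (a point): Middle of the rule's handle bar, 52 mm above its underside
- shutter (a joint): Shutter button travel in m: 0 is up, 0.006 fully down at about 5 N; springs back. The photograph is taken past 0.004
- shutter_top (a point): Centre of the top of the yellow shutter button (radius 14 mm) in a black housing fixed on the bench
- mat: Green mat, fixed, 210 x 210 x 4 mm, on which the blocks lie at the start. Origin: centre of its underside
- block_a: Resin specimen block, amber with a pale bone slice on top, 44 (x) x 30 (y) x 26 mm high, 55 g; origin: centre of its underside. All blocks are alike; some may be absent
- block_b: Resin specimen block, amber with a pale bone slice on top, 44 (x) x 30 (y) x 26 mm high, 55 g; origin: centre of its underside. All blocks are alike; some may be absent
- block_c: Resin specimen block, amber with a pale bone slice on top, 44 (x) x 30 (y) x 26 mm high, 55 g; origin: centre of its underside. All blocks are alike; some may be absent
- block_d: Resin specimen block, amber with a pale bone slice on top, 44 (x) x 30 (y) x 26 mm high, 55 g; origin: centre of its underside. All blocks are alike; some may be absent
- block_e: Resin specimen block, amber with a pale bone slice on top, 44 (x) x 30 (y) x 26 mm high, 55 g; origin: centre of its underside. All blocks are alike; some may be absent
- jar: small amber specimen jar, 56 mm across, 70 mm high; origin at the centre of its underside. A bystander
- spray: white bottle, 64 mm across, 170 mm high; origin at the centre of its underside. A bystander
- dish: steel bowl, 120 mm across, 35 mm high; origin at the centre of its underside. A bystander
- forceps: steel forceps lying flat, 130 mm long, 8 mm high; origin at the centre of its underside. A bystander
- tube_rack: white tube rack with capped tubes, 80 x 200 x 89 mm; origin at the centre of its underside. A bystander
- bulb: red bulb syringe standing on its base, 56 mm across, 110 mm high; origin at the centre of its underside. A bystander

How it is judged (in metres and radians):
On the way, in this order (a step that is already met when the one before it is completed fails the run):
1. every block stands on the board between stop and jaw, backs within 8 mm of the rear rail (x of block_a in the frame of board between 0.015 and 0.031 m and z of block_a in the frame of board between 0.008 and 0.016 m and y of each of block_a, block_b, block_c, block_d, block_e in the frame of board above -0.113 m and y of each of block_a, block_b, block_c, block_d, block_e in the frame of jaw_face below -0.012 m and angle between each of block_a, block_b, block_c, block_d, block_e's own z axis and vertical below 0.1 rad and angle between the y axis of each of block_a, block_b, block_c, block_d, block_e and the y axis of board, either way round below 0.08 rad and x of block_b in the frame of board between 0.015 and 0.031 m and z of block_b in the frame of board between 0.008 and 0.016 m and x of block_c in the frame of board between 0.015 and 0.031 m and z of block_c in the frame of board between 0.008 and 0.016 m and x of block_d in the frame of board between 0.015 and 0.031 m and z of block_d in the frame of board between 0.008 and 0.016 m and x of block_e in the frame of board between 0.015 and 0.031 m and z of block_e in the frame of board between 0.008 and 0.016 m), for 0.2 s.
2. the jaw presses the row against the stop: more than 2 N on both jaw and stop (all of step 1 and (contact force between jaw and block_a above 2 N or contact force between jaw and block_b above 2 N or contact force between jaw and block_c above 2 N or contact force between jaw and block_d above 2 N or contact force between jaw and block_e above 2 N) and (contact force between stop and block_a above 2 N or contact force between stop and block_b above 2 N or contact force between stop and block_c above 2 N or contact force between stop and block_d above 2 N or contact force between stop and block_e above 2 N)), for 0.15 s.
3. the rule lies released with its graduated edge flush along all block fronts (x of block_a in the frame of board between 0.019 and 0.027 m and z of block_a in the frame of board between 0.008 and 0.016 m and y of each of block_a, block_b, block_c, block_d, block_e in the frame of board above -0.113 m and y of each of block_a, block_b, block_c, block_d, block_e in the frame of jaw_face below -0.012 m and angle between each of block_a, block_b, block_c, block_d, block_e's own z axis and vertical below 0.1 rad and angle between the y axis of each of block_a, block_b, block_c, block_d, block_e and the y axis of board, either way round below 0.08 rad and x of block_b in the frame of board between 0.019 and 0.027 m and z of block_b in the frame of board between 0.008 and 0.016 m and x of block_c in the frame of board between 0.019 and 0.027 m and z of block_c in the frame of board between 0.008 and 0.016 m and x of block_d in the frame of board between 0.019 and 0.027 m and z of block_d in the frame of board between 0.008 and 0.016 m and x of block_e in the frame of board between 0.019 and 0.027 m and z of block_e in the frame of board between 0.008 and 0.016 m and y of any of block_a, block_b, block_c, block_d, block_e in the frame of jaw_face above -0.0185 m and y of any of block_a, block_b, block_c, block_d, block_e in the frame of board below -0.1065 m and (horizontal distance between block_a and block_b below 0.034 m or horizontal distance between block_a and block_c below 0.034 m or horizontal distance between block_a and block_d below 0.034 m or horizontal distance between block_a and block_e below 0.034 m) and (horizontal distance between block_b and block_a below 0.034 m or horizontal distance between block_b and block_c below 0.034 m or horizontal distance between block_b and block_d below 0.034 m or horizontal distance between block_b and block_e below 0.034 m) and (horizontal distance between block_c and block_a below 0.034 m or horizontal distance between block_c and block_b below 0.034 m or horizontal distance between block_c and block_d below 0.034 m or horizontal distance between block_c and block_e below 0.034 m) and (horizontal distance between block_d and block_a below 0.034 m or horizontal distance between block_d and block_b below 0.034 m or horizontal distance between block_d and block_c below 0.034 m or horizontal distance between block_d and block_e below 0.034 m) and (horizontal distance between block_e and block_a below 0.034 m or horizontal distance between block_e and block_b below 0.034 m or horizontal distance between block_e and block_c below 0.034 m or horizontal distance between block_e and block_d below 0.034 m) and x of block_a in the frame of rule between 0.0395 and 0.0445 m and y of block_a in the frame of rule between -0.077 and 0.077 m and angle between the y axis of each of block_a, block_b, block_c, block_d, block_e and the y axis of rule, either way round below 0.05 rad and x of block_b in the frame of rule between 0.0395 and 0.0445 m and y of block_b in the frame of rule between -0.077 and 0.077 m and x of block_c in the frame of rule between 0.0395 and 0.0445 m and y of block_c in the frame of rule between -0.077 and 0.077 m and x of block_d in the frame of rule between 0.0395 and 0.0445 m and y of block_d in the frame of rule between -0.077 and 0.077 m and x of block_e in the frame of rule between 0.0395 and 0.0445 m and y of block_e in the frame of rule between -0.077 and 0.077 m and z of rule in the frame of board between 0.009 and 0.015 m and angle between rule's own z axis and vertical below 0.05 rad and contact force between the fingers and rule below 0.1 N), for 0.3 s.
4. the shutter button is pressed with row and rule in place (x of block_a in the frame of board between 0.019 and 0.027 m and z of block_a in the frame of board between 0.008 and 0.016 m and y of each of block_a, block_b, block_c, block_d, block_e in the frame of board above -0.113 m and y of each of block_a, block_b, block_c, block_d, block_e in the frame of jaw_face below -0.012 m and angle between each of block_a, block_b, block_c, block_d, block_e's own z axis and vertical below 0.1 rad and angle between the y axis of each of block_a, block_b, block_c, block_d, block_e and the y axis of board, either way round below 0.08 rad and x of block_b in the frame of board between 0.019 and 0.027 m and z of block_b in the frame of board between 0.008 and 0.016 m and x of block_c in the frame of board between 0.019 and 0.027 m and z of block_c in the frame of board between 0.008 and 0.016 m and x of block_d in the frame of board between 0.019 and 0.027 m and z of block_d in the frame of board between 0.008 and 0.016 m and x of block_e in the frame of board between 0.019 and 0.027 m and z of block_e in the frame of board between 0.008 and 0.016 m and y of any of block_a, block_b, block_c, block_d, block_e in the frame of jaw_face above -0.0185 m and y of any of block_a, block_b, block_c, block_d, block_e in the frame of board below -0.1065 m and (horizontal distance between block_a and block_b below 0.034 m or horizontal distance between block_a and block_c below 0.034 m or horizontal distance between block_a and block_d below 0.034 m or horizontal distance between block_a and block_e below 0.034 m) and (horizontal distance between block_b and block_a below 0.034 m or horizontal distance between block_b and block_c below 0.034 m or horizontal distance between block_b and block_d below 0.034 m or horizontal distance between block_b and block_e below 0.034 m) and (horizontal distance between block_c and block_a below 0.034 m or horizontal distance between block_c and block_b below 0.034 m or horizontal distance between block_c and block_d below 0.034 m or horizontal distance between block_c and block_e below 0.034 m) and (horizontal distance between block_d and block_a below 0.034 m or horizontal distance between block_d and block_b below 0.034 m or horizontal distance between block_d and block_c below 0.034 m or horizontal distance between block_d and block_e below 0.034 m) and (horizontal distance between block_e and block_a below 0.034 m or horizontal distance between block_e and block_b below 0.034 m or horizontal distance between block_e and block_c below 0.034 m or horizontal distance between block_e and block_d below 0.034 m) and x of block_a in the frame of rule between 0.0395 and 0.0445 m and y of block_a in the frame of rule between -0.077 and 0.077 m and angle between the y axis of each of block_a, block_b, block_c, block_d, block_e and the y axis of rule, either way round below 0.05 rad and x of block_b in the frame of rule between 0.0395 and 0.0445 m and y of block_b in the frame of rule between -0.077 and 0.077 m and x of block_c in the frame of rule between 0.0395 and 0.0445 m and y of block_c in the frame of rule between -0.077 and 0.077 m and x of block_d in the frame of rule between 0.0395 and 0.0445 m and y of block_d in the frame of rule between -0.077 and 0.077 m and x of block_e in the frame of rule between 0.0395 and 0.0445 m and y of block_e in the frame of rule between -0.077 and 0.077 m and z of rule in the frame of board between 0.009 and 0.015 m and angle between rule's own z axis and vertical below 0.05 rad and value of joint shutter above 0.004 m), for 0.05 s.
At the end, for the whole second after the job is handed in: blocks upright, within 4 mm of the rear rail, touching each other, stop and jaw within 3.5 mm; rule flat on the board, graduated edge within 2.5 mm and 0.05 rad of every front face and spanning all blocks (2 mm slack); button up; all at rest (x of block_a in the frame of board between 0.019 and 0.027 m and z of block_a in the frame of board between 0.008 and 0.016 m and y of each of block_a, block_b, block_c, block_d, block_e in the frame of board above -0.113 m and y of each of block_a, block_b, block_c, block_d, block_e in the frame of jaw_face below -0.012 m and angle between each of block_a, block_b, block_c, block_d, block_e's own z axis and vertical below 0.1 rad and angle between the y axis of each of block_a, block_b, block_c, block_d, block_e and the y axis of board, either way round below 0.08 rad and x of block_b in the frame of board between 0.019 and 0.027 m and z of block_b in the frame of board between 0.008 and 0.016 m and x of block_c in the frame of board between 0.019 and 0.027 m and z of block_c in the frame of board between 0.008 and 0.016 m and x of block_d in the frame of board between 0.019 and 0.027 m and z of block_d in the frame of board between 0.008 and 0.016 m and x of block_e in the frame of board between 0.019 and 0.027 m and z of block_e in the frame of board between 0.008 and 0.016 m and y of any of block_a, block_b, block_c, block_d, block_e in the frame of jaw_face above -0.0185 m and y of any of block_a, block_b, block_c, block_d, block_e in the frame of board below -0.1065 m and (horizontal distance between block_a and block_b below 0.034 m or horizontal distance between block_a and block_c below 0.034 m or horizontal distance between block_a and block_d below 0.034 m or horizontal distance between block_a and block_e below 0.034 m) and (horizontal distance between block_b and block_a below 0.034 m or horizontal distance between block_b and block_c below 0.034 m or horizontal distance between block_b and block_d below 0.034 m or horizontal distance between block_b and block_e below 0.034 m) and (horizontal distance between block_c and block_a below 0.034 m or horizontal distance between block_c and block_b below 0.034 m or horizontal distance between block_c and block_d below 0.034 m or horizontal distance between block_c and block_e below 0.034 m) and (horizontal distance between block_d and block_a below 0.034 m or horizontal distance between block_d and block_b below 0.034 m or horizontal distance between block_d and block_c below 0.034 m or horizontal distance between block_d and block_e below 0.034 m) and (horizontal distance between block_e and block_a below 0.034 m or horizontal distance between block_e and block_b below 0.034 m or horizontal distance between block_e and block_c below 0.034 m or horizontal distance between block_e and block_d below 0.034 m) and x of block_a in the frame of rule between 0.0395 and 0.0445 m and y of block_a in the frame of rule between -0.077 and 0.077 m and angle between the y axis of each of block_a, block_b, block_c, block_d, block_e and the y axis of rule, either way round below 0.05 rad and x of block_b in the frame of rule between 0.0395 and 0.0445 m and y of block_b in the frame of rule between -0.077 and 0.077 m and x of block_c in the frame of rule between 0.0395 and 0.0445 m and y of block_c in the frame of rule between -0.077 and 0.077 m and x of block_d in the frame of rule between 0.0395 and 0.0445 m and y of block_d in the frame of rule between -0.077 and 0.077 m and x of block_e in the frame of rule between 0.0395 and 0.0445 m and y of block_e in the frame of rule between -0.077 and 0.077 m and z of rule in the frame of board between 0.009 and 0.015 m and angle between rule's own z axis and vertical below 0.05 rad and value of joint shutter below 0.002 m and linear speed of each of rule, block_a, block_b, block_c, block_d, block_e below 0.02 m/s).
It fails at once if a bystander is moved more than 30 mm (distance of any of jar, spray, dish, forceps, tube_rack, bulb from where it was at the start of the episode above 0.03 m).
It fails at once if the blocks are squeezed with more than 50 N by the jaw (contact force between jaw and block_a above 50 N or contact force between jaw and block_b above 50 N or contact force between jaw and block_c above 50 N or contact force between jaw and block_d above 50 N or contact force between jaw and block_e above 50 N).
Of block_a, block_b, block_c, block_d, block_e only 3 to 5 are there at a start; the rules pass over those that are not, and their reading is None.
At some moment in a run one of rule, block_a, block_b, block_c, block_d, block_e may be knocked a few centimetres aside while the robot is not near it.
It also fails if it takes over 210 s, if anything falls off the work surface, if the arm or the gripper's body presses on something with over 40 N, if the wrist force passes 120 N, or if a joint passes its speed limit or range.

## Working session

There is one attempt and no reset: what is moved stays moved. The work goes in short steps, Python scripts to look and compute and a tool call to move; the robot and the scene stay as the last step left them, time stands still between calls to the robot, and variables do not carry over. Pictures are saved under pics/ and viewed, at most 14 in all, crops included, and the job is handed in when it is done.

Besides the shell and the picture viewer there is one more tool, called in YAML: its name, and indented under it one key for each argument. carry_out: Moves the arm, as the interface text tells. Its arguments: {"type":"object","properties":{"commands":{"type":"array","items":{"type":"object","properties":{"travel":{"type":"array","items":{"type":"number"}},"angular":{"type":"array","items":{"type":"number"}}}}},"hand":{"type":"number"},"grip_force":{"type":"number"}},"required":["commands"]}

```bash
ls; mkdir -p pics; python3 - <<'E'
from station import robot
import cv2
print(robot.observe())
for n in ("scene","side"):
    d=robot.get_image(n); print(n,d["fx"],d["fy"],d["cx"],d["cy"],d["T"],[k for k in d])
    cv2.imwrite(f"pics/{n}0.png",d["color"][:,:,::-1])
E
```

```text
pics
{'t': 0.0, 'joint_pos': array([-8.11636049e+01,  1.72179752e+01,  8.71823466e+01,  2.34375674e-04,
        7.56728158e+01, -3.81529487e+00]), 'dq': array([-0.0734475 ,  0.00080098,  0.02622758, -0.02199399, -0.10367571,
       -0.06088848]), 'tau': array([ 3.54039121e-04, -5.31808484e+01, -3.52740133e+01,  7.08370563e-02,
        2.43698474e-02, -1.18856642e-04]), 'tcp_pos': array([ 0.12042575, -0.53638125,  0.22384876]), 'orientation': array([-1.79927040e+02, -5.09309975e-03,  1.26516286e+01]), 'force': array([ 0.06944962, -0.10967643,  0.47637156]), 'wrist_torque': array([ 0.029972  , -0.00612699,  0.02688618]), 'gripper_force': 0.0, 'finger_gap': 0.09374609702681462}
scene 428.4325443287627 428.4325443287627 258.7002939844725 182.27505563880158 [[-0.67192186 -0.47959429  0.5643672   1.22988742]
 [ 0.74061764 -0.43773302  0.50977967  0.5787886 ]
 [ 0.00255474  0.76051241  0.64931837  0.82716308]
 [ 0.          0.          0.          1.        ]] ['color', 'fx', 'fy', 'cx', 'cy', 'T']
side 423.39921653579927 423.39921653579927 254.19597980165537 186.54822179095407 [[-0.91318037  0.21826317 -0.34418426  0.15988377]
 [-0.40724222 -0.52178457  0.74959631  0.95267232]
 [-0.01598077  0.824683    0.56536941  0.78184921]
 [ 0.          0.          0.          1.        ]] ['color', 'fx', 'fy', 'cx', 'cy', 'T']
```

View pics/scene0.png

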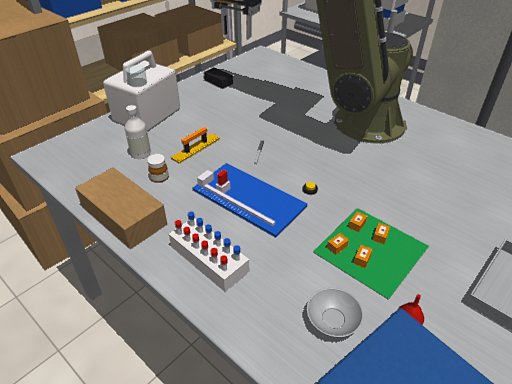

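View pics/side0.png

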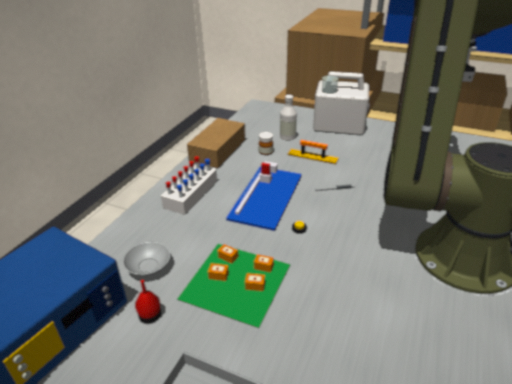

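The scene view shows 4 blocks on the mat (358,219), (381,232), (338,242) and (363,255). The board lies around (250,200) with its jaw nearly shut: tab at (222,180), stop at (205,178). The rule is at (196,145), the button at (311,187). The forceps at (259,152) lie near the board. The side view agrees with this.

```bash
cat > h.py <<'E'
import numpy as np, cv2
from station import robot
def grab(n,save=None):
    d=robot.get_image(n); d["hsv"]=cv2.cvtColor(d["color"],cv2.COLOR_RGB2HSV)
    if save: cv2.imwrite(f"pics/{save}.png",d["color"][:,:,::-1])
    return d
def ray(d,uv):
    uv=np.atleast_2d(np.asarray(uv,float))
    c=np.c_[(uv[:,0]-d["cx"])/d["fx"],-(uv[:,1]-d["cy"])/d["fy"],-np.ones(len(uv))]
    return d["T"][:3,3],c@d["T"][:3,:3].T
def plane(d,uv,z):
    o,r=ray(d,uv); return o+r*((z-o[2])/r[:,2])[:,None]
def proj(d,p):
    c=(np.atleast_2d(p)-d["T"][:3,3])@d["T"][:3,:3]
    return np.c_[d["cx"]+d["fx"]*c[:,0]/-c[:,2],d["cy"]+d["fy"]*c[:,1]/c[:,2]]
def tri(d1,u1,d2,u2):
    o1,r1=ray(d1,u1);o2,r2=ray(d2,u2);r1,r2=r1[0],r2[0]
    A=np.c_[r1,-r2];s=np.linalg.lstsq(A,o2-o1,rcond=None)[0]
    a,b=o1+s[0]*r1,o2+s[1]*r2; return (a+b)/2,np.linalg.norm(a-b)
def mask(d,lo,hi): return cv2.inRange(d["hsv"],np.array(lo),np.array(hi))
def blobs(m,amin=20):
    n,l,s,c=cv2.connectedComponentsWithStats(m)
    return sorted([(int(s[i,4]),c[i],l==i) for i in range(1,n) if s[i,4]>=amin],key=lambda b:-b[0])
def quad(m):
    p=cv2.findContours(m.astype(np.uint8),cv2.RETR_EXTERNAL,cv2.CHAIN_APPROX_NONE)[0]
    return cv2.convexHull(max(p,key=cv2.contourArea))[:,0].astype(np.float32)
def rect(pts): # world xy -> centre,size,long-axis deg
    (c,s,a)=cv2.minAreaRect(np.asarray(pts[:,:2]*1000,np.float32))
    if s[0]<s[1]: s=s[::-1];a+=90
    return np.round(c,1),np.round(s,1),round((a+90)%180-90,1)
C=dict(blue=((105,150,60),(125,255,255)),green=((55,120,50),(80,255,255)),orange=((5,150,120),(17,255,255)),
 yellow=((20,150,120),(32,255,255)),red=((0,170,100),(4,255,255)))
E
cat > a.py <<'E'
from h import *
np.set_printoptions(precision=4,suppress=True)
D={n:grab(n) for n in("scene","side")}
for n,d in D.items():
    print(n)
    for k,z in(("blue",.012),("green",.004),("orange",.03),("yellow",.008),("red",.05)):
        for a,c,m in blobs(mask(d,*C[k]),25):
            w=plane(d,quad(m),z); print(k,a,c.round(1),"xy",plane(d,[c],z)[0,:2].round(3),*rect(w))
E
python3 a.py
```

```text
scene
blue 6787 [402.7 358.1] xy [0.726 0.51 ] [708.8 482.9] [329.8 160.3] -47.7
blue 3099 [256.5 199.6] xy [ 0.581 -0.016] [586.2 -42.5] [301.5 153.3] -85.5
blue 745 [70.  6.] xy [ 0.105 -1.875] [  137.2 -1869.1] [392.3 263. ] -47.3
blue 54 [386.1  12.9] xy [-1.005 -0.505] [-1005.7  -502.9] [126.3  37.8] 29.8
blue 46 [236.5 249.3] xy [0.748 0.07 ] [748.1  70.3] [22.9 12.5] 44.2
blue 45 [217.4 235.1] xy [0.747 0.001] [746.4   0.6] [28.  12.8] 46.7
blue 44 [226.7 242. ] xy [0.747 0.035] [747.6  34.5] [27.  12.7] 45.2
blue 41 [199.6 221.5] xy [ 0.745 -0.069] [745.2 -69.6] [26.7 13.2] 48.5
blue 40 [190.8 215.1] xy [ 0.745 -0.105] [ 746.5 -104.2] [27.6 13.4] 48.9
blue 40 [208.3 228.3] xy [ 0.746 -0.034] [746.2 -33.5] [25.7 13. ] 47.6
blue 36 [400.2   8.1] xy [-1.127 -0.486] [-1131.1  -491.1] [148.3  36.1] 19.2
green 4212 [375.2 255. ] xy [0.525 0.331] [513.9 312.2] [208.9 208.1] 0.8
orange 149 [339.  243.2] xy [0.575 0.254] [576.4 251.3] [53.6 39.4] -8.5
orange 145 [194.3 135.2] xy [ 0.503 -0.364] [ 502.5 -363.6] [112.3  27.6] 0.8
orange 114 [363.3 253.8] xy [0.564 0.316] [561.9 314.7] [
[... 1377 characters left out ...]
3] [454.4 317.8] [41.  38.4] -66.8
orange 143 [263.5 263.5] xy [0.459 0.255] [461.4 251.2] [46.6 40.5] -78.0
orange 140 [217.8 272.9] xy [0.548 0.328] [550.9 324.6] [41.6 41.5] 16.6
orange 125 [226.7 253.4] xy [0.559 0.259] [561.8 255.2] [45.9 42. ] -5.4
orange 112 [313.4 144.1] xy [ 0.529 -0.379] [ 530.  -378.9] [98.  32.5] 0.3
yellow 258 [312.9 156.1] xy [ 0.515 -0.331] [ 518.  -333.4] [176.2  42.6] 1.0
yellow 148 [ 28.8 340.9] xy [0.837 0.643] [837.3 642.9] [112.9   7.4] 81.4
yellow 58 [298.9 224.4] xy [0.436 0.052] [435.2  51.9] [29.9 25.7] 77.3
red 430 [146.2 303.6] xy [0.639 0.488] [641.5 479.4] [83.7 47.5] -67.9
red 52 [265.3 167.8] xy [ 0.616 -0.13 ] [ 615.4 -126.7] [55.5 19.8] -66.8
```

```bash
cat > go.py <<'E'
import sys,numpy as np
from h import robot
# chain of targets "x,y,z,yaw" (mm,deg); prints travel cm and wz for each, each from the one before
s=robot.observe(); p=s["tcp_pos"]*1000; y=s["orientation"][2]
print("at",p.round(1),s["orientation"].round(2),"F",s["force"].round(1),"gap",round(s["finger_gap"]*1000,1),"t",round(s["t"],1))
for a in sys.argv[1:]:
    q=np.array([float(v) for v in a.split(",")]); d=q[:3]-p; c,n=np.cos(np.radians(y)),np.sin(np.radians(y))
    dy=(q[3]-y+180)%360-180
    print(a,"travel",np.round([(c*d[0]+n*d[1])/10,(n*d[0]-c*d[1])/10,-d[2]/10],2),"wz",round(-np.radians(dy),3),"rows",int(np.ceil(max(np.linalg.norm(d)/62.5,abs(dy)/10.7))))
    p,y=q[:3],q[3]
E
python3 go.py 430,-330,320,50 450,-300,350,94.5
```

```text
at [ 120.4 -536.5  224.1] [-179.96   -0.     12.65] F [-0.5  0.5  0.3] gap 94.2 t 0.2
430,-330,320,50 travel [ 34.73 -13.37  -9.59] wz -0.652 rows 7
450,-300,350,94.5 travel [ 3.58 -0.4  -3.  ] wz -0.777 rows 5
```

carry_out:
  commands:
    - {"travel":[6,-2,-3],"angular":[0,0,-0.16]}
    - {"travel":[12,-4,-6],"angular":[0,0,-0.32]}
    - {"travel":[18,-6.5,-9],"angular":[0,0,-0.48]}
    - {"travel":[23.5,-9,-9.6],"angular":[0,0,-0.65]}
    - {"travel":[29,-11,-9.6],"angular":[0,0,-0.8]}

```text
t: 0.82
tcp_pos: [0.3666, -0.3739, 0.3206]
orientation: [179.9, 0.0, 58.8]
force: [1.0, -0.3, -0.3]
finger_gap: 0.0939
gripper_force: 0.0
```

```bash
python3 go.py 480,-300,380,94.5; python3 -c "
from h import *
d=grab('wrist');print(d['T'].round(3),d['fx'],d['cx'],d['cy'])
o=robot.observe();print(o['tcp_pos'])"
```

```text
at [ 366.6 -373.9  320.6] [1.7991e+02 3.0000e-02 5.8770e+01] F [ 1.  -0.3 -0.3] gap 93.9 t 0.8
480,-300,380,94.5 travel [12.2   5.86 -5.94] wz -0.624 rows 4
[[ 0.855  0.5    0.138  0.407]
 [-0.519  0.824  0.229 -0.309]
 [ 0.    -0.267  0.964  0.482]
 [ 0.     0.     0.     1.   ]] 333.81530486163825 252.89174283041777 193.9643933315146
[ 0.37126876 -0.3701329   0.32041298]
```

carry_out:
  commands:
    - {"travel":[3,1.5,-1.5],"angular":[0,0,-0.15]}
    - {"travel":[6,3,-3],"angular":[0,0,-0.3]}
    - {"travel":[9,4.5,-4.5],"angular":[0,0,-0.46]}
    - {"travel":[12,5.8,-6],"angular":[0,0,-0.62]}
    - {"travel":[12,5.8,-6],"angular":[0,0,-0.62]}

```text
t: 1.5
tcp_pos: [0.4786, -0.3023, 0.3799]
orientation: [180.0, 0.0, 94.2]
force: [0.5, -0.0, -0.5]
finger_gap: 0.0941
gripper_force: 0.0
```

carry_out:
  commands:
    - {"travel":[3,0,0]}
    - {"travel":[6,0,0]}
    - {"travel":[8,0,0]}
    - {"travel":[8,0,0]}
    - {"travel":[8,0,0]}

```text
schema error: expected keys travel, angular
```

```bash
python3 go.py; python3 -c "
from h import *
d=grab('wrist','w1')"
```

```text
at [ 478.6 -302.3  379.9] [1.7996e+02 2.0000e-02 9.4180e+01] F [ 0.5 -0.  -0.5] gap 94.1 t 1.5
```

View pics/w1.png

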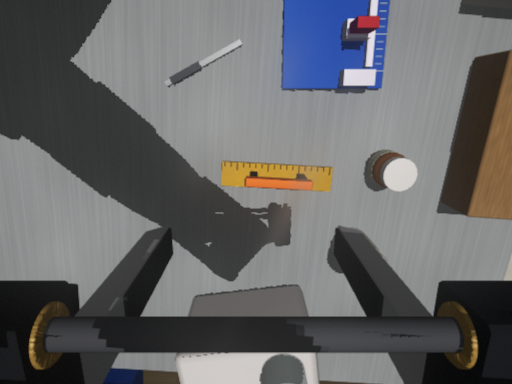

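The wrist view shows the rule at about (277,176), graduations towards the board. The stop is at (360,77), the jaw with its red tab at (365,27), and the jar at (397,172). Next I look at the board, then the mat.

carry_out:
  commands:
    - {"travel":[5,0,0],"angular":[0,0,0]}
    - {"travel":[10,0,0],"angular":[0,0,0]}
    - {"travel":[15,0,0],"angular":[0,0,0]}
    - {"travel":[20,0,0],"angular":[0,0,0]}
    - {"travel":[20,0,0],"angular":[0,0,0]}

```text
t: 2.17
tcp_pos: [0.4626, -0.1022, 0.3796]
orientation: [180.0, 0.0, 94.0]
force: [-0.8, -0.5, 0.1]
finger_gap: 0.0938
gripper_force: 0.0
```

carry_out:
  commands:
    - {"travel":[0,0,0],"angular":[0,0,0]}
    - {"travel":[0,0,0],"angular":[0,0,0]}

```text
t: 2.42
tcp_pos: [0.4632, -0.1049, 0.3792]
orientation: [-180.0, -0.0, 93.9]
force: [-0.5, -0.2, -0.0]
finger_gap: 0.0941
gripper_force: 0.0
```

```bash
cat > b.py <<'E'
from h import *
import sys
np.set_printoptions(precision=1,suppress=True)
def corners(m):
    h=quad(m); q=cv2.approxPolyDP(h.reshape(-1,1,2),8,True)[:,0]; return q
d=grab("wrist",sys.argv[1] if len(sys.argv)>1 else None)
print(robot.observe()["tcp_pos"]*1000)
for k,z in(("blue",.012),("green",.004),("orange",.03),("yellow",.008),("red",.076)):
    for a,c,m in blobs(mask(d,*C[k]),150):
        print(k,a,c,"xy",plane(d,[c],z)[0,:2]*1000,*rect(plane(d,quad(m),z)))
E
python3 b.py w2
```

```text
[ 463.3 -104.8  379.2]
blue 15597 [324.1 102.2] xy [565.8 -22.2] [578.1 -47.4] [297.6 149.1] -86.1
blue 243 [373.6 120. ] xy [645.5 -43.5] [645.4 -43.8] [45.4 14.8] -86.2
blue 220 [370.8 151.9] xy [649.1 -92.9] [649.  -93.3] [44.7 14.7] -85.8
blue 178 [368.5 183.6] xy [ 653.7 -144.4] [ 652.7 -142.9] [45.1 14.6] -86.1
orange 452 [277.7 300.6] xy [ 522.7 -358.8] [ 523.2 -358.7] [104.5  15.3] 0.9
yellow 1234 [282.2 283.2] xy [ 530.5 -337.3] [ 519.6 -339.9] [178.5  39.9] 0.9
yellow 305 [239.8  35.9] xy [431.9  62.6] [432.2  62.4] [26.9 26.4] -86.3
```

carry_out:
  commands:
    - {"travel":[6,0,0],"angular":[0,0,0]}
    - {"travel":[12,0,0],"angular":[0,0,0]}
    - {"travel":[18,0,0],"angular":[0,0,0]}
    - {"travel":[24,0,0],"angular":[0,0,0]}
    - {"travel":[29,0,0],"angular":[0,0,0]}

```text
t: 3.1
tcp_pos: [0.443, 0.187, 0.3794]
orientation: [-180.0, 0.0, 94.0]
force: [0.7, -0.7, 0.4]
finger_gap: 0.094
gripper_force: 0.0
```

carry_out:
  commands:
    - {"travel":[0,0,0],"angular":[0,0,0]}
    - {"travel":[0,0,0],"angular":[0,0,0]}

```text
t: 3.35
tcp_pos: [0.4434, 0.1848, 0.3793]
orientation: [-180.0, 0.0, 94.0]
force: [0.5, -0.2, 0.3]
finger_gap: 0.0941
gripper_force: 0.0
```

```bash
python3 b.py w3; python3 -c "
import cv2,numpy as np
cv2.imwrite('pics/w23.png',np.hstack([cv2.imread('pics/w2.png')[:330,60:460],cv2.imread('pics/w3.png')[:330,60:460]]))"
```

```text
[443.5 184.5 379.5]
blue 6991 [315.  261.7] xy [563.7   0.3] [574.4  -2.7] [210.8 149.1] -86.0
blue 217 [299.4 354. ] xy [ 557.  -192.9] [ 556.3 -192.9] [83.6  9.1] 4.0
green 14567 [308.6  58.7] xy [516.5 328.6] [510.  308.8] [208.7 206.9] 0.9
orange 409 [337.6  71. ] xy [556.2 311.6] [556.7 311.7] [42.9 29. ] 13.7
orange 389 [270.6 117.9] xy [465.4 239.4] [465.1 239.6] [40.6 30.2] 5.4
orange 386 [336.5 119. ] xy [563.9 244.5] [564.2 244.1] [43.2 29. ] -8.1
orange 344 [269.8  69.7] xy [458.6 306.8] [459.5 306.8] [42.8 27.8] 16.1
```

View pics/w23.png

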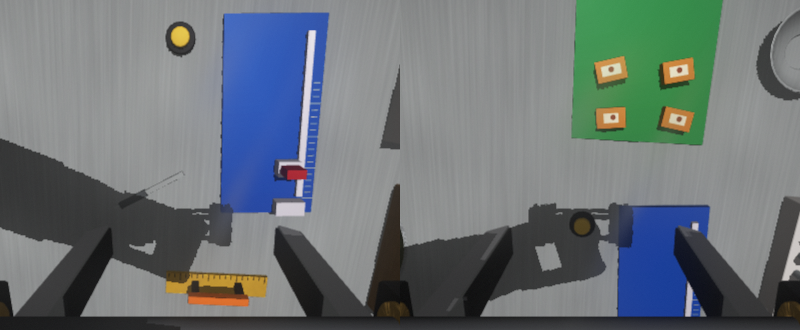

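The left half (w2) shows the button at (180,37), the board with jaw tab at (293,172) and stop at (289,208), and the rule at (217,285). The right half (w3) shows the four blocks at (611,70), (679,70), (611,118) and (677,119), bone side up.

```bash
python3 - <<'E'
from h import *
d=grab("side")
d2=grab("scene")
for n,e in(("side",d),("scene",d2)):
    for a,c,m in blobs(mask(e,*C["red"]),30):
        if 120<c[1]<200: print(n,a,c,quad(m)[quad(m)[:,1].argmin()])
        if 120<c[1]<200: u=c if n=="side" else u; v=c
print(tri(d,[u],d2,[v]))
E
python3 go.py 585,-105,220,94
```

```text
side 52 [265.32692308 167.88461538] [267. 164.]
scene 78 [222.96153846 176.6025641 ] [225. 171.]
(array([ 0.61040935, -0.11641191,  0.05832098]), np.float64(0.001597560415277153))
at [443.5 184.4 379.6] [179.99   0.    93.9 ] F [0.3 0.1 0.6] gap 94.0 t 3.5
585,-105,220,94 travel [-29.84  12.15  15.96] wz -0.002 rows 6
```

carry_out:
  commands:
    - {"travel":[-5.5,2.2,1],"angular":[0,0,0]}
    - {"travel":[-11,4.4,3],"angular":[0,0,0]}
    - {"travel":[-16.5,6.6,5],"angular":[0,0,0]}
    - {"travel":[-22,8.8,7],"angular":[0,0,0]}
    - {"travel":[-27,11,9],"angular":[0,0,0]}

```text
t: 4.12
tcp_pos: [0.572, -0.0793, 0.2891]
orientation: [180.0, 0.0, 93.9]
force: [0.3, 1.3, 0.2]
finger_gap: 0.0938
gripper_force: 0.0
```

carry_out:
  commands:
    - {"travel":[-3,1.2,4],"angular":[0,0,0]}
    - {"travel":[-3,1.2,7],"angular":[0,0,0]}
    - {"travel":[-3,1.2,7],"angular":[0,0,0]}
    - {"travel":[-3,1.2,7],"angular":[0,0,0]}

```text
t: 4.62
tcp_pos: [0.5861, -0.1055, 0.2213]
orientation: [179.9, 0.0, 94.0]
force: [-0.6, 0.4, 0.6]
finger_gap: 0.0939
gripper_force: 0.0
```

```bash
python3 b.py w4; python3 go.py
```

```text
[ 586.2 -105.3  221.6]
blue 25152 [233.2 112.5] xy [560.3 -42.1] [565.2 -65.6] [265.3 119.4] -85.7
blue 676 [313.4  68.2] xy [641.4   8.5] [640.4  11.9] [56.6 17. ] -85.7
blue 593 [310.5 117.9] xy [644.2 -42.1] [644.4 -43.6] [46.7 17.1] -86.0
blue 404 [314.4  11.7] xy [636.2  61.5] [636.9  58.4] [27.2 16.6] -85.9
blue 268 [494.6 102.7] xy [839.4 -12.6] [839.6 -12.5] [19.5 17.6] 4.0
blue 255 [504.3  62.8] xy [839.   27.5] [838.2  27.2] [18.5 15.3] -74.4
blue 249 [484.3 140.6] xy [838.6 -53.1] [838.8 -53.3] [19.5 18.1] -13.5
blue 247 [308.5 201.1] xy [ 652.7 -135.8] [ 651.4 -135.4] [30.2 16.7] -86.1
blue 165 [305.8 152.5] xy [643.4 -79.9] [646.3 -84.6] [29.3 13.3] -83.8
orange 1198 [184.2 368.8] xy [ 515.6 -364.9] [ 513.9 -365.4] [108.1  24.9] 3.9
yellow 195 [106.5   3.7] xy [427.3  55.1] [427.7  54.4] [25.2  8.1] 4.0
at [ 586.2 -105.3  221.6] [1.7985e+02 5.0000e-02 9.4010e+01] F [ 0.2 -0.4 -1.1] gap 94.0 t 4.7
```

View pics/w4.png

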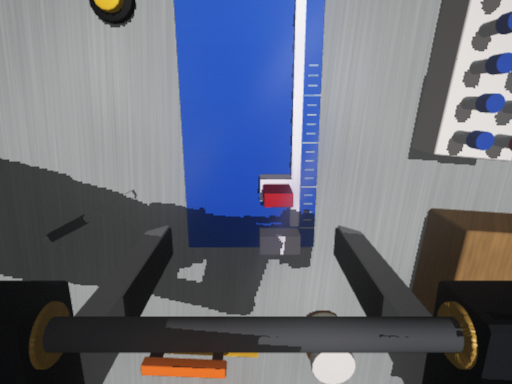

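w4 shows the board edges at columns about 188 and 315, the rail's white strip at column 298, the tab at (278,193), and the stop at (280,240). I fit lines to these edges.

```bash
cat > c.py <<'E'
from h import *
np.set_printoptions(precision=2,suppress=True)
def board(d,rows=(10,170)):
    b=mask(d,*C["blue"])>0; wht=cv2.inRange(d["hsv"],np.array((0,0,170)),np.array((179,60,255)))>0
    L,R,W=[],[],[]
    for v in range(*rows,2):
        x=np.flatnonzero(b[v,:420]); 
        if len(x)<40: continue
        L.append((x[0]-.5,v)); R.append((x[-1]+.5,v))
        w=np.flatnonzero(wht[v,:420]); w=w[(w>x[0]+60)&(w<x[-1])]
        if len(w): W.append((w[0]-.5,v))
    for n,P,z,off in(("L",L,.012,-75),("R",R,.012,75),("rail",W,.021,45)):
        w=plane(d,P,z)[:,:2]*1000
        vx,vy,x0,y0=cv2.fitLine(w.astype(np.float32),cv2.DIST_HUBER,0,.01,.01).ravel()
        a=np.degrees(np.arctan2(-vx,vy)) if vy>0 else np.degrees(np.arctan2(vx,-vy))
        t=(-100-y0)/vy
        print(n,"yaw",a,"x at y=-100:",x0+t*vx,"-> board axis x there",x0+t*vx-off/np.cos(np.radians(a)))
    col=b[:,195:250]; v=[np.flatnonzero(col[:,i]) for i in range(55)]
    E=[(195+i,q[-1]+.5) for i,q in enumerate(v) if len(q) and q[-1]<330]
    w=plane(d,E,.012)[:,:2]*1000; print("end edge",w[0],w[-1])
    m=mask(d,(0,150,60),(6,255,255)); m[:,400:]=0;m[300:]=0
    for a,c,k in blobs(m,100)[:1]: print("tab",a,c,quad(k).min(0),quad(k).max(0),plane(d,[c],.076)[0]*1000,rect(plane(d,quad(k),.076)))
if __name__=="__main__": board(grab("wrist"))
E
python3 c.py
```

```text
L yaw 4.313733 x at y=-100: 507.96857 -> board axis x there 583.18164
R yaw 3.6704042 x at y=-100: 655.798 -> board axis x there 580.6438
rail yaw 4.2243667 x at y=-100: 627.5326 -> board axis x there 582.41003
end edge [ 522.98 -201.98] [ 587.92 -197.53]
```

carry_out:
  commands:
    - {"travel":[-1.2,2.3,4],"angular":[0,0,0]}
    - {"travel":[-1.2,2.3,9],"angular":[0,0,0]}
    - {"travel":[-1.2,2.3,13],"angular":[0,0,0]}
    - {"travel":[-1.2,2.3,15.8],"angular":[0,0,0]}
    - {"travel":[-1.2,2.3,15.8],"angular":[0,0,0]}
  hand: 6

```text
t: 5.35
tcp_pos: [0.6091, -0.1152, 0.0609]
orientation: [-179.9, -0.0, 94.0]
force: [1.3, 0.2, 0.8]
finger_gap: 0.0601
gripper_force: 0.0
```

carry_out:
  commands:
    - {"travel":[0,0,0],"angular":[0,0,0]}
    - {"travel":[0,0,0],"angular":[0,0,0]}
    - {"travel":[0,0,0],"angular":[0,0,0]}
    - {"travel":[0,0,0],"angular":[0,0,0]}
    - {"travel":[0,0,0],"angular":[0,0,0]}
  hand: 0
  grip_force: 15

```text
t: 5.98
tcp_pos: [0.6112, -0.1155, 0.0626]
orientation: [179.7, 0.1, 94.0]
force: [11.5, 0.7, -3.2]
finger_gap: 0.028
gripper_force: 15.0
```

carry_out:
  commands:
    - {"travel":[2.5,0.1,0],"angular":[0,0,0]}
    - {"travel":[5.5,0.1,0],"angular":[0,0,0]}
    - {"travel":[8.5,0.1,0],"angular":[0,0,0]}
    - {"travel":[11.5,0.1,0],"angular":[0,0,0]}
    - {"travel":[14,0.1,0],"angular":[0,0,0]}

```text
t: 6.6
tcp_pos: [0.6009, 0.025, 0.0624]
orientation: [180.0, 0.0, 94.0]
force: [-0.5, -2.5, 3.8]
finger_gap: 0.0279
gripper_force: 15.0
```

carry_out:
  commands:
    - {"travel":[0.5,0,0],"angular":[0,0,0]}
    - {"travel":[0.5,0,0],"angular":[0,0,0]}
    - {"travel":[0.5,0,0],"angular":[0,0,0]}
    - {"travel":[0.5,0,0],"angular":[0,0,0]}

```text
t: 7.1
tcp_pos: [0.6006, 0.029, 0.0624]
orientation: [180.0, -0.0, 94.0]
force: [-3.1, 0.6, 6.9]
finger_gap: 0.0277
gripper_force: 15.0
```

carry_out:
  commands:
    - {"travel":[0,0,0],"angular":[0,0,0]}
    - {"travel":[0,0,0],"angular":[0,0,0]}
    - {"travel":[0,0,-4],"angular":[0,0,0]}
    - {"travel":[0,0,-10],"angular":[0,0,0]}
    - {"travel":[0,0,-15],"angular":[0,0,0]}
  hand: 9.4

```text
t: 7.72
tcp_pos: [0.6004, 0.0291, 0.2138]
orientation: [180.0, 0.0, 94.0]
force: [0.4, 0.3, -0.1]
finger_gap: 0.0743
gripper_force: 0.0
```

carry_out:
  commands:
    - {"travel":[4.5,-2,-2],"angular":[0,0,0]}
    - {"travel":[9.5,-4,-5],"angular":[0,0,0]}
    - {"travel":[14.5,-6,-7],"angular":[0,0,0]}
    - {"travel":[19,-7.7,-7],"angular":[0,0,0]}
    - {"travel":[19,-7.7,-7],"angular":[0,0,0]}

```text
t: 8.35
tcp_pos: [0.5092, 0.2156, 0.2819]
orientation: [180.0, -0.0, 94.2]
force: [-0.7, -0.4, -0.4]
finger_gap: 0.0943
gripper_force: 0.0
```

carry_out:
  commands:
    - {"travel":[0,0,0],"angular":[0,0,0]}
    - {"travel":[0,0,0],"angular":[0,0,0]}

```text
t: 8.6
tcp_pos: [0.5108, 0.2124, 0.2813]
orientation: [-180.0, 0.0, 93.9]
force: [0.3, -0.1, 0.4]
finger_gap: 0.0941
gripper_force: 0.0
```

```bash
cat > e.py <<'E'
from h import *
import sys
np.set_printoptions(precision=1,suppress=True)
d=grab("wrist",sys.argv[1] if len(sys.argv)>1 else None)
m=mask(d,(3,110,60),(19,255,255)); m=cv2.morphologyEx(m,cv2.MORPH_CLOSE,np.ones((3,3)))
for a,c,k in blobs(m,150):
    if a>8000: continue
    f=np.zeros(k.shape,np.uint8); cv2.fillPoly(f,[quad(k).astype(np.int32)],1)
    print(a,c,*rect(plane(d,quad(k),.03)))
E
python3 e.py w5; python3 go.py
```

```text
720 [216.1  82.7] [460.3 306.7] [43.8 30. ] 16.3
696 [218.3 140. ] [465.6 239.9] [43.9 30.6] 7.3
668 [298.3  84. ] [556.8 312. ] [43.3 29.7] 13.6
659 [298.  141.6] [563.9 244.7] [44.  30.7] -7.5
455 [ 36.1 337.6] [214.4 -60.6] [116.2  22.7] 77.5
297 [469.4 354.2] [842.  -42.3] [68.1 32.1] -76.0
at [510.8 212.4 281.3] [-1.7998e+02  1.0000e-02  9.3920e+01] F [ 0.3  0.3 -0.1] gap 93.8 t 8.7
```

View pics/w5.png

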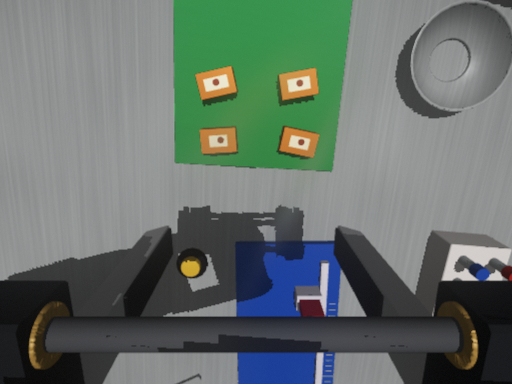

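w5 shows the four blocks at (216,83), (218,140), (298,84) and (298,142). Their measured sizes match 44x30 mm. The jaw is now open, with its tab at (311,308).

```bash
python3 go.py 465.6,240,120,97 465.6,240,35,97 465.6,240,160,97 607.3,-151.5,160,94.2 607.3,-151.5,43.5,94.2
```

```text
at [510.8 212.4 281.3] [-1.7998e+02  1.0000e-02  9.3920e+01] F [ 0.3  0.3 -0.1] gap 93.8 t 8.7
465.6,240,120,97 travel [ 3.06 -4.32 16.13] wz -0.054 rows 3
465.6,240,35,97 travel [0.  0.  8.5] wz -0.0 rows 2
465.6,240,160,97 travel [  0.    0.  -12.5] wz -0.0 rows 2
607.3,-151.5,160,94.2 travel [-40.59   9.29  -0.  ] wz 0.049 rows 7
607.3,-151.5,43.5,94.2 travel [ 0.    0.   11.65] wz -0.0 rows 2
```

carry_out:
  commands:
    - {"travel":[1,-1.5,5],"angular":[0,0,-0.05]}
    - {"travel":[2,-3,11],"angular":[0,0,-0.05]}
    - {"travel":[3.05,-4.3,16.1],"angular":[0,0,-0.05]}
    - {"travel":[3.05,-4.3,16.1],"angular":[0,0,-0.05]}
    - {"travel":[3.05,-4.3,16.1],"angular":[0,0,-0.05]}
  hand: 7

```text
t: 9.28
tcp_pos: [0.4669, 0.2407, 0.1227]
orientation: [179.9, -0.0, 96.8]
force: [0.1, -0.4, 1.1]
finger_gap: 0.0699
gripper_force: 0.0
```

carry_out:
  commands:
    - {"travel":[0,0,3.5],"angular":[0,0,0]}
    - {"travel":[0,0,7],"angular":[0,0,0]}
    - {"travel":[0,0,8.5],"angular":[0,0,0]}
    - {"travel":[0,0,8.5],"angular":[0,0,0]}
    - {"travel":[0,0,8.5],"angular":[0,0,0]}

```text
t: 9.9
tcp_pos: [0.4663, 0.2411, 0.0373]
orientation: [179.9, -0.0, 96.9]
force: [0.3, 0.5, -0.3]
finger_gap: 0.0703
gripper_force: 0.0
```

carry_out:
  commands:
    - {"travel":[0,0,0],"angular":[0,0,0]}
    - {"travel":[0,0,0],"angular":[0,0,0]}
    - {"travel":[0,0,0],"angular":[0,0,0]}
    - {"travel":[0,0,0],"angular":[0,0,0]}
    - {"travel":[0,0,0],"angular":[0,0,0]}
  hand: 3
  grip_force: 15

```text
t: 10.52
tcp_pos: [0.4654, 0.2408, 0.0358]
orientation: [180.0, -0.0, 96.9]
force: [-0.9, -0.6, 5.2]
finger_gap: 0.0437
gripper_force: 15.0
```

carry_out:
  commands:
    - {"travel":[0,0,-3],"angular":[0,0,0]}
    - {"travel":[0,0,-8],"angular":[0,0,0]}
    - {"travel":[0,0,-12.5],"angular":[0,0,0]}
    - {"travel":[0,0,-12.5],"angular":[0,0,0]}
    - {"travel":[0,0,-12.5],"angular":[0,0,0]}

```text
t: 11.15
tcp_pos: [0.4648, 0.2406, 0.1595]
orientation: [-179.9, 0.0, 96.9]
force: [0.5, -0.7, -0.1]
finger_gap: 0.0439
gripper_force: 15.0
```

```bash
python3 go.py 607.3,-151.5,160,94.2 607.3,-151.5,43.5,94.2
```

```text
at [464.8 240.6 159.5] [-1.7992e+02  2.0000e-02  9.6880e+01] F [ 0.5 -0.7 -0.1] gap 43.9 t 11.2
607.3,-151.5,160,94.2 travel [-40.63   9.45  -0.05] wz 0.047 rows 7
607.3,-151.5,43.5,94.2 travel [ 0.    0.   11.65] wz -0.0 rows 2
```

carry_out:
  commands:
    - {"travel":[-5,1.2,0],"angular":[0,0,0.01]}
    - {"travel":[-10.5,2.4,0],"angular":[0,0,0.02]}
    - {"travel":[-16,3.7,0],"angular":[0,0,0.03]}
    - {"travel":[-21.5,5,0],"angular":[0,0,0.04]}
    - {"travel":[-27,6.3,0],"angular":[0,0,0.047]}

```text
t: 11.78
tcp_pos: [0.5599, -0.0215, 0.1587]
orientation: [-179.8, -0.0, 94.2]
force: [0.8, 0.3, -0.4]
finger_gap: 0.0438
gripper_force: 15.0
```

carry_out:
  commands:
    - {"travel":[-5,1,0],"angular":[0,0,0]}
    - {"travel":[-10,2,0],"angular":[0,0,0]}
    - {"travel":[-13.6,2.5,0],"angular":[0,0,0]}
    - {"travel":[-13.6,2.5,0],"angular":[0,0,0]}
    - {"travel":[-13.6,2.5,0],"angular":[0,0,0]}

```text
t: 12.4
tcp_pos: [0.5945, -0.1528, 0.1591]
orientation: [-179.9, -0.1, 94.2]
force: [0.3, 0.4, 0.0]
finger_gap: 0.0437
gripper_force: 15.0
```

carry_out:
  commands:
    - {"travel":[0,0,0],"angular":[0,0,0]}
    - {"travel":[0,0,0],"angular":[0,0,0]}

```text
t: 12.65
tcp_pos: [0.595, -0.1527, 0.1606]
orientation: [180.0, -0.0, 94.2]
force: [0.1, -0.4, -0.5]
finger_gap: 0.0438
gripper_force: 15.0
```

```bash
python3 go.py 607.3,-151.5,60,94.2 607.3,-151.5,44,94.2
```

```text
at [ 595.  -152.7  160.6] [180.    -0.    94.24] F [ 0.1 -0.4 -0.5] gap 43.8 t 12.7
607.3,-151.5,60,94.2 travel [ 0.03  1.23 10.06] wz 0.001 rows 2
607.3,-151.5,44,94.2 travel [0.  0.  1.6] wz -0.0 rows 1
```

carry_out:
  commands:
    - {"travel":[0,1.25,3],"angular":[0,0,0]}
    - {"travel":[0,1.25,7.5],"angular":[0,0,0]}
    - {"travel":[0,1.25,10.5],"angular":[0,0,0]}
    - {"travel":[0,1.25,11.6],"angular":[0,0,0]}
    - {"travel":[0,1.25,11.6],"angular":[0,0,0]}

```text
t: 13.28
tcp_pos: [0.6077, -0.1525, 0.0449]
orientation: [180.0, 0.0, 94.2]
force: [0.5, -0.2, 0.6]
finger_gap: 0.0436
gripper_force: 15.0
```

carry_out:
  commands:
    - {"travel":[0,0,0],"angular":[0,0,0]}
    - {"travel":[0,0,0],"angular":[0,0,0]}

```text
t: 13.52
tcp_pos: [0.6079, -0.1527, 0.0455]
orientation: [179.9, 0.0, 94.2]
force: [-0.3, -0.7, -0.5]
finger_gap: 0.0434
gripper_force: 15.0
```

```bash
python3 go.py 607.3,-151.5,44,94.2
```

```text
at [ 607.9 -152.7   45.5] [1.7992e+02 3.0000e-02 9.4180e+01] F [-0.3 -0.7 -0.5] gap 43.4 t 13.5
607.3,-151.5,44,94.2 travel [ 0.12 -0.05  0.15] wz -0.0 rows 1
```

carry_out:
  commands:
    - {"travel":[0.1,0,0.15],"angular":[0,0,0]}
    - {"travel":[0.1,0,0.15],"angular":[0,0,0]}
    - {"travel":[0.1,0,0.15],"angular":[0,0,0]}

```text
t: 13.9
tcp_pos: [0.6074, -0.1516, 0.0431]
orientation: [-180.0, -0.0, 94.2]
force: [0.8, 0.1, -0.2]
finger_gap: 0.0441
gripper_force: 15.0
```

carry_out:
  commands:
    - {"travel":[0,0,0],"angular":[0,0,0]}
    - {"travel":[0,0,0],"angular":[0,0,0]}
    - {"travel":[0,0,0],"angular":[0,0,0]}
    - {"travel":[0,0,-6],"angular":[0,0,0]}
    - {"travel":[0,0,-12],"angular":[0,0,0]}
  hand: 7

```text
t: 14.52
tcp_pos: [0.607, -0.1515, 0.1643]
orientation: [-179.9, -0.0, 94.2]
force: [0.2, -0.7, 0.3]
finger_gap: 0.0701
gripper_force: 0.0
```

carry_out:
  commands:
    - {"travel":[6,-1,0],"angular":[0,0,0]}
    - {"travel":[12,-2.5,0],"angular":[0,0,0]}
    - {"travel":[18,-4,0],"angular":[0,0,0]}
    - {"travel":[24,-5.5,0],"angular":[0,0,0]}
    - {"travel":[30,-7,-3],"angular":[0,0,0]}

```text
t: 15.15
tcp_pos: [0.5157, 0.1388, 0.1894]
orientation: [-179.8, 0.0, 94.2]
force: [1.6, -0.7, 0.6]
finger_gap: 0.0697
gripper_force: 0.0
```

carry_out:
  commands:
    - {"travel":[4.6,0,-4],"angular":[0,0,0]}
    - {"travel":[4.6,0,-4],"angular":[0,0,0]}
    - {"travel":[4.6,0,-4],"angular":[0,0,0]}

```text
t: 15.52
tcp_pos: [0.5139, 0.1827, 0.2297]
orientation: [-180.0, 0.0, 94.2]
force: [-0.1, -0.0, 0.0]
finger_gap: 0.0698
gripper_force: 0.0
```

```bash
python3 e.py; python3 go.py 563.9,244.7,100,82 563.9,244.7,35.5,82; python3 - <<'E'
from h import *
d=grab("scene")
m=mask(d,*C["orange"])
for a,c,k in blobs(m,60): print(a,c.round(1),plane(d,[c],.035)[0,:2].round(3))
E
```

```text
1010 [209.4  49.3] [460.6 305.9] [43.8 31.7] 16.4
967 [305.7  50.3] [556.9 311.8] [43.4 29.8] 13.7
869 [304.9 119.6] [564.2 244.2] [43.8 29.7] -8.1
672 [ 94.9 335.2] [329.2 -42.2] [105.5  28.4] 80.9
479 [413.2 338. ] [728.5 -11.8] [104.   25.4] -72.3
at [513.9 182.2 229.4] [-1.7991e+02  2.0000e-02  9.4150e+01] F [-0.4  0.2 -0.3] gap 69.9 t 15.6
563.9,244.7,100,82 travel [ 5.87  5.44 12.94] wz 0.212 rows 3
563.9,244.7,35.5,82 travel [0.   0.   6.45] wz -0.0 rows 2
150 [339.  243.2] [0.579 0.256]
144 [194.3 135.2] [ 0.508 -0.358]
121 [216.8 179.5] [ 0.613 -0.14 ]
113 [363.2 253.8] [0.568 0.317]
85 [381.3 230.6] [0.472 0.311]
```

carry_out:
  commands:
    - {"travel":[2,2,4],"angular":[0,0,0.1]}
    - {"travel":[4,4,8],"angular":[0,0,0.2]}
    - {"travel":[5.85,5.45,12.9],"angular":[0,0,0.212]}
    - {"travel":[5.85,5.45,12.9],"angular":[0,0,0.212]}
    - {"travel":[5.85,5.45,12.9],"angular":[0,0,0.212]}

```text
t: 16.25
tcp_pos: [0.5646, 0.2444, 0.1025]
orientation: [180.0, -0.0, 82.0]
force: [0.5, -0.8, 0.6]
finger_gap: 0.0698
gripper_force: 0.0
```

carry_out:
  commands:
    - {"travel":[0,0,3],"angular":[0,0,0]}
    - {"travel":[0,0,5.5],"angular":[0,0,0]}
    - {"travel":[0,0,6.45],"angular":[0,0,0]}
    - {"travel":[0,0,6.45],"angular":[0,0,0]}
    - {"travel":[0,0,6.45],"angular":[0,0,0]}

```text
t: 16.88
tcp_pos: [0.5649, 0.2454, 0.0385]
orientation: [179.9, -0.1, 82.0]
force: [-0.2, 0.2, -0.1]
finger_gap: 0.07
gripper_force: 0.0
```

carry_out:
  commands:
    - {"travel":[0,0,0],"angular":[0,0,0]}
    - {"travel":[0,0,0],"angular":[0,0,0]}
    - {"travel":[0,0,0],"angular":[0,0,0]}
    - {"travel":[0,0,0],"angular":[0,0,0]}
    - {"travel":[0,0,0],"angular":[0,0,0]}
  hand: 3

```text
t: 17.5
tcp_pos: [0.5643, 0.2454, 0.037]
orientation: [180.0, -0.0, 82.0]
force: [-0.5, -1.0, 2.7]
finger_gap: 0.0438
gripper_force: 15.0
```

carry_out:
  commands:
    - {"travel":[0,0,-3],"angular":[0,0,0]}
    - {"travel":[0,0,-8],"angular":[0,0,0]}
    - {"travel":[0,0,-12.5],"angular":[0,0,0]}
    - {"travel":[0,0,-12.5],"angular":[0,0,0]}
    - {"travel":[0,0,-12.5],"angular":[0,0,0]}

```text
t: 18.12
tcp_pos: [0.5638, 0.2452, 0.1608]
orientation: [-179.9, 0.0, 82.0]
force: [0.3, 0.5, -1.4]
finger_gap: 0.0441
gripper_force: 15.0
```

```bash
python3 go.py 604.8,-117.6,160,94.2 604.8,-117.6,44,94.2; python3 go.py 580,70,160,94.2 604.8,-117.6,160,94.2
```

```text
at [563.8 245.2 160.8] [-1.7993e+02  4.0000e-02  8.2030e+01] F [ 0.3  0.5 -1.4] gap 44.1 t 18.1
604.8,-117.6,160,94.2 travel [-35.36   9.09   0.08] wz -0.212 rows 6
604.8,-117.6,44,94.2 travel [ 0.   0.  11.6] wz -0.0 rows 2
at [563.8 245.2 160.8] [-1.7993e+02  4.0000e-02  8.2030e+01] F [ 0.3  0.5 -1.4] gap 44.1 t 18.1
580,70,160,94.2 travel [-17.12   4.03   0.08] wz -0.212 rows 3
604.8,-117.6,160,94.2 travel [-18.89   1.1   -0.  ] wz -0.0 rows 4
```

carry_out:
  commands:
    - {"travel":[-5,1,0],"angular":[0,0,-0.07]}
    - {"travel":[-10,2.2,0],"angular":[0,0,-0.14]}
    - {"travel":[-15,3.5,0],"angular":[0,0,-0.212]}
    - {"travel":[-17.1,4,0],"angular":[0,0,-0.212]}
    - {"travel":[-17.1,4,0],"angular":[0,0,-0.212]}

```text
t: 18.75
tcp_pos: [0.5799, 0.0696, 0.1608]
orientation: [-179.9, -0.0, 94.0]
force: [-1.0, 0.3, -1.3]
finger_gap: 0.0441
gripper_force: 15.0
```

carry_out:
  commands:
    - {"travel":[-5,0.3,0],"angular":[0,0,0]}
    - {"travel":[-10,0.6,0],"angular":[0,0,0]}
    - {"travel":[-15,0.9,0],"angular":[0,0,0]}
    - {"travel":[-18.9,1.1,0],"angular":[0,0,0]}
    - {"travel":[-18.9,1.1,5],"angular":[0,0,0]}

```text
t: 19.38
tcp_pos: [0.6069, -0.1185, 0.1137]
orientation: [179.7, 0.1, 94.0]
force: [-0.6, 0.3, -0.9]
finger_gap: 0.0439
gripper_force: 15.0
```

carry_out:
  commands:
    - {"travel":[0,0,3],"angular":[0,0,0]}
    - {"travel":[0,0,5.5],"angular":[0,0,0]}
    - {"travel":[0,0,5.5],"angular":[0,0,0]}
    - {"travel":[0,0,5.5],"angular":[0,0,0]}

```text
t: 19.88
tcp_pos: [0.6055, -0.1165, 0.0577]
orientation: [179.9, 0.0, 94.2]
force: [-0.1, 0.3, 0.2]
finger_gap: 0.044
gripper_force: 15.0
```

```bash
python3 go.py 604.8,-117.6,44.5,94.2
```

```text
at [ 605.5 -116.5   57.7] [1.7995e+02 1.0000e-02 9.4220e+01] F [-0.1  0.3  0.2] gap 44.0 t 19.9
604.8,-117.6,44.5,94.2 travel [-0.1  -0.07  1.32] wz 0.0 rows 1
```

carry_out:
  commands:
    - {"travel":[0,-0.05,0.8],"angular":[0,0,0]}
    - {"travel":[0,-0.05,1.35],"angular":[0,0,0]}
    - {"travel":[0,-0.05,1.35],"angular":[0,0,0]}
    - {"travel":[0,-0.05,1.35],"angular":[0,0,0]}

```text
t: 20.38
tcp_pos: [0.6046, -0.1173, 0.0437]
orientation: [180.0, 0.0, 94.2]
force: [-0.9, 0.1, 2.6]
finger_gap: 0.0438
gripper_force: 15.0
```

carry_out:
  commands:
    - {"travel":[0,0,0],"angular":[0,0,0]}
    - {"travel":[0,0,0],"angular":[0,0,0]}
    - {"travel":[0,0,0],"angular":[0,0,0]}
    - {"travel":[0,0,-6],"angular":[0,0,0]}
    - {"travel":[0,0,-12],"angular":[0,0,0]}
  hand: 7

```text
t: 21.0
tcp_pos: [0.604, -0.1172, 0.1645]
orientation: [-179.9, -0.0, 94.2]
force: [0.3, 0.2, -0.1]
finger_gap: 0.0699
gripper_force: 0.0
```

carry_out:
  commands:
    - {"travel":[6,-1,0],"angular":[0,0,0]}
    - {"travel":[12,-2.5,0],"angular":[0,0,0]}
    - {"travel":[18,-4,0],"angular":[0,0,0]}
    - {"travel":[24,-5.5,0],"angular":[0,0,0]}
    - {"travel":[30,-7,-3],"angular":[0,0,0]}

```text
t: 21.62
tcp_pos: [0.5127, 0.1731, 0.1895]
orientation: [-179.8, 0.0, 94.2]
force: [0.8, 0.1, 0.5]
finger_gap: 0.0698
gripper_force: 0.0
```

carry_out:
  commands:
    - {"travel":[3,0,-4],"angular":[0,0,0]}
    - {"travel":[3,0,-4],"angular":[0,0,0]}
    - {"travel":[3,0,-4],"angular":[0,0,0]}

```text
t: 22.0
tcp_pos: [0.512, 0.201, 0.2299]
orientation: [-179.9, 0.0, 94.2]
force: [0.7, -0.1, -0.5]
finger_gap: 0.0701
gripper_force: 0.0
```

```bash
python3 e.py; python3 go.py 556.8,312,100,103.7 556.8,312,35.5,103.7
```

```text
942 [210.6  68.2] [460.4 306.5] [44.  30.6] 16.1
919 [305.5  69.8] [557.  311.9] [43.6 29.7] 14.4
645 [ 95.  335.6] [327.6 -24.1] [105.5  27.4] 81.1
463 [414.  339.7] [729.9   5. ] [99.6 23. ] -79.0
at [512.  200.6 229.5] [-1.7991e+02  3.0000e-02  9.4150e+01] F [ 0.4 -0.2 -0. ] gap 69.9 t 22.1
556.8,312,100,103.7 travel [10.79  5.27 12.95] wz -0.167 rows 3
556.8,312,35.5,103.7 travel [0.   0.   6.45] wz -0.0 rows 2
```

carry_out:
  commands:
    - {"travel":[3.5,1.7,4],"angular":[0,0,-0.08]}
    - {"travel":[7,3.5,8],"angular":[0,0,-0.17]}
    - {"travel":[10.8,5.3,12.9],"angular":[0,0,-0.17]}
    - {"travel":[10.8,5.3,12.9],"angular":[0,0,-0.17]}
    - {"travel":[10.8,5.3,12.9],"angular":[0,0,-0.17]}

```text
t: 22.68
tcp_pos: [0.5574, 0.312, 0.1017]
orientation: [-180.0, 0.0, 103.9]
force: [1.0, -0.1, 0.1]
finger_gap: 0.0699
gripper_force: 0.0
```

carry_out:
  commands:
    - {"travel":[0,0,3],"angular":[0,0,0]}
    - {"travel":[0,0,5.5],"angular":[0,0,0]}
    - {"travel":[0,0,6.5],"angular":[0,0,0]}
    - {"travel":[0,0,6.5],"angular":[0,0,0]}
    - {"travel":[0,0,6.5],"angular":[0,0,0]}

```text
t: 23.3
tcp_pos: [0.5579, 0.313, 0.0383]
orientation: [179.9, -0.0, 103.9]
force: [0.4, 0.9, 0.0]
finger_gap: 0.07
gripper_force: 0.0
```

carry_out:
  commands:
    - {"travel":[0,0,0],"angular":[0,0,0]}
    - {"travel":[0,0,0],"angular":[0,0,0]}
    - {"travel":[0,0,0],"angular":[0,0,0]}
    - {"travel":[0,0,0],"angular":[0,0,0]}
    - {"travel":[0,0,0],"angular":[0,0,0]}
  hand: 3

```text
t: 23.92
tcp_pos: [0.5573, 0.313, 0.0368]
orientation: [180.0, -0.0, 103.9]
force: [0.2, -0.9, 2.7]
finger_gap: 0.0439
gripper_force: 15.0
```

carry_out:
  commands:
    - {"travel":[0,0,-3],"angular":[0,0,0]}
    - {"travel":[0,0,-8],"angular":[0,0,0]}
    - {"travel":[0,0,-12.5],"angular":[0,0,0]}
    - {"travel":[0,0,-12.5],"angular":[0,0,0]}
    - {"travel":[0,0,-12.5],"angular":[0,0,0]}

```text
t: 24.55
tcp_pos: [0.5568, 0.3128, 0.1605]
orientation: [-179.9, 0.0, 103.9]
force: [-0.1, -0.1, -1.0]
finger_gap: 0.0432
gripper_force: 15.0
```

carry_out:
  commands:
    - {"travel":[-6,-0.9,0],"angular":[0,0,0.05]}
    - {"travel":[-12,-1.8,0],"angular":[0,0,0.1]}
    - {"travel":[-18,-2.7,0],"angular":[0,0,0.171]}
    - {"travel":[-24,-3.6,0],"angular":[0,0,0.171]}
    - {"travel":[-24,-3.6,0],"angular":[0,0,0.171]}

```text
t: 25.18
tcp_pos: [0.5797, 0.0677, 0.1599]
orientation: [-179.8, 0.0, 93.9]
force: [-1.4, -0.4, 0.3]
finger_gap: 0.0438
gripper_force: 15.0
```

carry_out:
  commands:
    - {"travel":[-5,0.3,0],"angular":[0,0,0]}
    - {"travel":[-10,0.6,0],"angular":[0,0,0]}
    - {"travel":[-15.5,1.1,0],"angular":[0,0,0]}
    - {"travel":[-15.5,1.1,5],"angular":[0,0,0]}
    - {"travel":[-15.5,1.1,10],"angular":[0,0,0]}

```text
t: 25.8
tcp_pos: [0.6017, -0.082, 0.0591]
orientation: [-179.9, -0.0, 94.1]
force: [1.1, 0.1, -1.5]
finger_gap: 0.0438
gripper_force: 15.0
```

carry_out:
  commands:
    - {"travel":[0,0,0],"angular":[0,0,0]}
    - {"travel":[0,0,0],"angular":[0,0,0]}
    - {"travel":[0,0,0],"angular":[0,0,0]}

```text
t: 26.18
tcp_pos: [0.6032, -0.0823, 0.0638]
orientation: [179.8, 0.0, 94.2]
force: [0.5, 0.7, -0.4]
finger_gap: 0.0442
gripper_force: 15.0
```

```bash
python3 go.py 602.3,-83.7,44.5,94.2
```

```text
at [603.2 -82.3  63.8] [1.7983e+02 5.0000e-02 9.4150e+01] F [ 0.5  0.7 -0.4] gap 44.2 t 26.2
602.3,-83.7,44.5,94.2 travel [-0.14 -0.1   1.93] wz -0.001 rows 1
```

carry_out:
  commands:
    - {"travel":[0,-0.1,1],"angular":[0,0,0]}
    - {"travel":[0,-0.1,1.95],"angular":[0,0,0]}
    - {"travel":[0,-0.1,1.95],"angular":[0,0,0]}
    - {"travel":[0,-0.1,1.95],"angular":[0,0,0]}

```text
t: 26.68
tcp_pos: [0.601, -0.0825, 0.0417]
orientation: [-180.0, -0.0, 94.1]
force: [-0.2, 0.5, -1.1]
finger_gap: 0.0438
gripper_force: 15.0
```

carry_out:
  commands:
    - {"travel":[0,0,0],"angular":[0,0,0]}
    - {"travel":[0,0,0],"angular":[0,0,0]}
    - {"travel":[0,0,0],"angular":[0,0,0]}
    - {"travel":[0,0,-6],"angular":[0,0,0]}
    - {"travel":[0,0,-12],"angular":[0,0,0]}
  hand: 7

```text
t: 27.3
tcp_pos: [0.6008, -0.0825, 0.1634]
orientation: [-179.9, -0.0, 94.1]
force: [0.5, 0.9, 0.7]
finger_gap: 0.0701
gripper_force: 0.0
```

carry_out:
  commands:
    - {"travel":[6,-1,0],"angular":[0,0,0]}
    - {"travel":[12,-2.5,0],"angular":[0,0,0]}
    - {"travel":[18,-4,0],"angular":[0,0,0]}
    - {"travel":[24,-5.5,0],"angular":[0,0,0]}
    - {"travel":[28,-8,-3],"angular":[0,0,0]}

```text
t: 27.92
tcp_pos: [0.4995, 0.1929, 0.1908]
orientation: [-179.8, 0.0, 94.2]
force: [0.3, 0.8, 1.4]
finger_gap: 0.0697
gripper_force: 0.0
```

carry_out:
  commands:
    - {"travel":[1,-2,-4],"angular":[0,0,0]}
    - {"travel":[1,-2,-4],"angular":[0,0,0]}
    - {"travel":[1,-2,-4],"angular":[0,0,0]}

```text
t: 28.3
tcp_pos: [0.4806, 0.1992, 0.2315]
orientation: [-180.0, 0.0, 94.1]
force: [-0.4, 0.0, -0.3]
finger_gap: 0.0704
gripper_force: 0.0
```

```bash
python3 e.py; python3 go.py 460.5,306.7,100,106.1 460.5,306.7,35.5,106.1 460.5,306.7,160,106.1 575,70,160,94.2 599.8,-49.8,44.5,94.2
```

```text
886 [240.6  68.8] [459.9 306.5] [43.6 30. ] 16.4
547 [ 94.8 335.1] [294.7 -27.3] [103.6  28.3] 81.1
517 [327.4 375.6] [599.1 -67.1] [46.6 24.3] 4.1
309 [415.6 350.6] [702.3 -13.3] [69.6 23.2] -79.0
at [480.6 199.1 231. ] [-1.7992e+02  2.0000e-02  9.4100e+01] F [ 0.5 -0.  -0.2] gap 69.9 t 28.4
460.5,306.7,100,106.1 travel [10.88 -1.23 13.1 ] wz -0.21 rows 3
460.5,306.7,35.5,106.1 travel [0.   0.   6.45] wz -0.0 rows 2
460.5,306.7,160,106.1 travel [  0.     0.   -12.45] wz -0.0 rows 2
575,70,160,94.2 travel [-25.92   4.44  -0.  ] wz 0.208 rows 5
599.8,-49.8,44.5,94.2 travel [-12.13   1.6   11.55] wz -0.0 rows 3
```

carry_out:
  commands:
    - {"travel":[3.5,-0.4,4],"angular":[0,0,-0.1]}
    - {"travel":[7,-0.8,8],"angular":[0,0,-0.21]}
    - {"travel":[10.8,-1.25,13.1],"angular":[0,0,-0.21]}
    - {"travel":[10.8,-1.25,13.1],"angular":[0,0,-0.21]}
    - {"travel":[10.8,-1.25,13.1],"angular":[0,0,-0.21]}

```text
t: 28.98
tcp_pos: [0.4608, 0.3057, 0.1011]
orientation: [-180.0, 0.0, 106.1]
force: [0.6, -0.2, -0.2]
finger_gap: 0.0699
gripper_force: 0.0
```

carry_out:
  commands:
    - {"travel":[0,0,3],"angular":[0,0,0]}
    - {"travel":[0,0,5.5],"angular":[0,0,0]}
    - {"travel":[0,0,6.5],"angular":[0,0,0]}
    - {"travel":[0,0,6.5],"angular":[0,0,0]}
    - {"travel":[0,0,6.5],"angular":[0,0,0]}

```text
t: 29.6
tcp_pos: [0.4611, 0.3064, 0.0374]
orientation: [179.9, -0.0, 106.1]
force: [-0.2, 0.2, 0.1]
finger_gap: 0.0698
gripper_force: 0.0
```

carry_out:
  commands:
    - {"travel":[0,0,0],"angular":[0,0,0]}
    - {"travel":[0,0,0],"angular":[0,0,0]}
    - {"travel":[0,0,0],"angular":[0,0,0]}
    - {"travel":[0,0,0],"angular":[0,0,0]}
    - {"travel":[0,0,0],"angular":[0,0,0]}
  hand: 3

```text
t: 30.22
tcp_pos: [0.4604, 0.3064, 0.0363]
orientation: [180.0, -0.0, 106.2]
force: [-1.3, -0.4, 3.6]
finger_gap: 0.0438
gripper_force: 15.0
```

carry_out:
  commands:
    - {"travel":[0,0,-3],"angular":[0,0,0]}
    - {"travel":[0,0,-8],"angular":[0,0,0]}
    - {"travel":[0,0,-12.5],"angular":[0,0,0]}
    - {"travel":[0,0,-12.5],"angular":[0,0,0]}
    - {"travel":[0,0,-12.5],"angular":[0,0,0]}

```text
t: 30.85
tcp_pos: [0.4599, 0.3061, 0.1602]
orientation: [-179.9, 0.0, 106.2]
force: [0.9, -0.2, -1.1]
finger_gap: 0.0433
gripper_force: 15.0
```

carry_out:
  commands:
    - {"travel":[-6,1,0],"angular":[0,0,0.05]}
    - {"travel":[-12,2,0],"angular":[0,0,0.1]}
    - {"travel":[-18,3,0],"angular":[0,0,0.15]}
    - {"travel":[-23,4,0],"angular":[0,0,0.208]}
    - {"travel":[-25.9,4.4,0],"angular":[0,0,0.208]}

```text
t: 31.48
tcp_pos: [0.5748, 0.0674, 0.1592]
orientation: [-179.8, 0.0, 94.1]
force: [-0.2, -0.2, -0.9]
finger_gap: 0.0439
gripper_force: 15.0
```

carry_out:
  commands:
    - {"travel":[-5,0.6,0],"angular":[0,0,0]}
    - {"travel":[-10,1.2,0],"angular":[0,0,0]}
    - {"travel":[-12.1,1.6,0],"angular":[0,0,0]}
    - {"travel":[-12.1,1.6,5],"angular":[0,0,0]}
    - {"travel":[-12.1,1.6,10],"angular":[0,0,0]}

```text
t: 32.1
tcp_pos: [0.5992, -0.0492, 0.059]
orientation: [-180.0, -0.0, 94.2]
force: [1.1, -0.1, -0.9]
finger_gap: 0.0434
gripper_force: 15.0
```

carry_out:
  commands:
    - {"travel":[0,0,0],"angular":[0,0,0]}
    - {"travel":[0,0,0],"angular":[0,0,0]}
    - {"travel":[0,0,0],"angular":[0,0,0]}

```text
t: 32.48
tcp_pos: [0.6006, -0.0495, 0.0633]
orientation: [179.8, 0.0, 94.3]
force: [0.9, 0.3, -0.0]
finger_gap: 0.0443
gripper_force: 15.0
```

```bash
python3 go.py 599.8,-49.8,44.5,94.2
```

```text
at [600.6 -49.5  63.3] [1.7982e+02 4.0000e-02 9.4260e+01] F [ 0.9  0.3 -0. ] gap 44.3 t 32.5
599.8,-49.8,44.5,94.2 travel [-0.02 -0.08  1.88] wz 0.001 rows 1
```

Set it down, release, go up, and look at the row.

carry_out:
  commands:
    - {"travel":[0,-0.05,1],"angular":[0,0,0]}
    - {"travel":[0,-0.05,1.9],"angular":[0,0,0]}
    - {"travel":[0,-0.05,1.9],"angular":[0,0,0]}
    - {"travel":[0,-0.05,1.9],"angular":[0,0,0]}

```text
t: 32.98
tcp_pos: [0.5989, -0.0497, 0.0418]
orientation: [-180.0, -0.0, 94.2]
force: [-0.6, -0.3, -1.7]
finger_gap: 0.0439
gripper_force: 15.0
```

carry_out:
  commands:
    - {"travel":[0,0,0],"angular":[0,0,0]}
    - {"travel":[0,0,0],"angular":[0,0,0]}
    - {"travel":[0,0,0],"angular":[0,0,0]}
    - {"travel":[0,0,-6],"angular":[0,0,0]}
    - {"travel":[0,0,-12],"angular":[0,0,0]}
  hand: 7

```text
t: 33.6
tcp_pos: [0.5987, -0.0497, 0.1634]
orientation: [-179.9, -0.0, 94.2]
force: [0.0, 0.4, 1.5]
finger_gap: 0.0699
gripper_force: 0.0
```

carry_out:
  commands:
    - {"travel":[-5,-1,-3],"angular":[0,0,0]}
    - {"travel":[-10,-1,-8],"angular":[0,0,0]}
    - {"travel":[-12,-1,-10],"angular":[0,0,0]}
    - {"travel":[-12,-1,-10],"angular":[0,0,0]}
    - {"travel":[-12,-1,-10],"angular":[0,0,0]}

```text
t: 34.22
tcp_pos: [0.5977, -0.1693, 0.2609]
orientation: [-179.9, -0.0, 94.3]
force: [0.5, 0.0, -0.1]
finger_gap: 0.0699
gripper_force: 0.0
```

```bash
sed -i 's/plane(d,quad(k),.03)/plane(d,quad(k),Z)/; s/^d=grab/Z=float(sys.argv[2]) if len(sys.argv)>2 else .03\nd=grab/' e.py; python3 e.py w6 .038; python3 go.py
```

```text
1759 [216.6 290.8] [ 555.6 -331.3] [103.8  61.4] 0.7
752 [263.  154.8] [ 607.1 -151.7] [44.  30.2] 4.2
734 [262.   59.7] [598.4 -49.4] [42.3 28.1] 4.2
706 [263.3 125.2] [ 604.5 -117.7] [43.3 28.8] 4.2
686 [262.   92.8] [600.7 -83.2] [42.9 28.8] 2.6
416 [414.3 341.1] [ 826.9 -380.8] [110.5  24.2] -71.7
258 [307.1 273.6] [ 674.3 -303.1] [43.2 18.7] 55.4
195 [ 88.6 339.3] [ 392.7 -419.3] [95.1 12. ] 82.1
at [ 597.7 -169.1  260.7] [-1.7989e+02 -5.0000e-02  9.4290e+01] F [0.3 0.7 0.2] gap 69.8 t 34.3
```

View pics/w6.png

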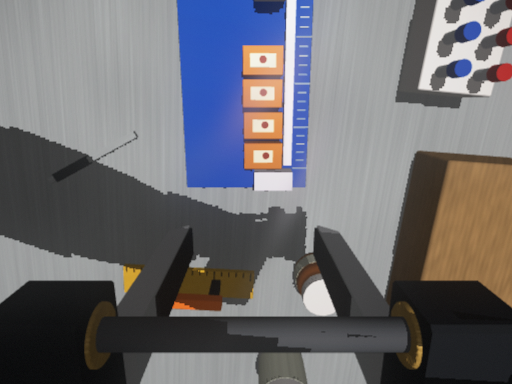

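w6 shows the four blocks in a row at (263,60), (262,93), (263,125) and (263,155), against the white rail with the stop at (273,182). They match the plan to within 2 mm. Now I shut the jaw.

carry_out:
  commands:
    - {"travel":[5,0.4,1],"angular":[0,0,0]}
    - {"travel":[10,0.9,3],"angular":[0,0,0]}
    - {"travel":[15,1.3,6],"angular":[0,0,0]}
    - {"travel":[19.7,1.75,9],"angular":[0,0,0]}
    - {"travel":[19.7,1.75,11],"angular":[0,0,0]}
  hand: 6

```text
t: 34.9
tcp_pos: [0.5996, 0.0317, 0.1496]
orientation: [-179.8, -0.0, 94.5]
force: [0.3, -0.3, 0.3]
finger_gap: 0.0601
gripper_force: 0.0
```

carry_out:
  commands:
    - {"travel":[0,0,0],"angular":[0,0,0]}
    - {"travel":[0,0,0],"angular":[0,0,0]}

```text
t: 35.15
tcp_pos: [0.6009, 0.0277, 0.1527]
orientation: [180.0, 0.0, 94.2]
force: [0.2, 0.5, 0.8]
finger_gap: 0.0602
gripper_force: 0.0
```

```bash
python3 go.py 600.6,29,63,94.2
```

```text
at [600.9  27.7 152.7] [179.97   0.    94.24] F [0.2 0.5 0.8] gap 60.2 t 35.1
600.6,29,63,94.2 travel [ 0.14 -0.02  8.97] wz 0.001 rows 2
```

carry_out:
  commands:
    - {"travel":[0.1,0,4],"angular":[0,0,0]}
    - {"travel":[0.1,0,8],"angular":[0,0,0]}
    - {"travel":[0.1,0,9],"angular":[0,0,0]}
    - {"travel":[0.1,0,9],"angular":[0,0,0]}

```text
t: 35.65
tcp_pos: [0.6012, 0.0284, 0.0631]
orientation: [180.0, 0.0, 94.2]
force: [0.2, 0.4, 0.5]
finger_gap: 0.0599
gripper_force: 0.0
```

carry_out:
  commands:
    - {"travel":[0,0,0],"angular":[0,0,0]}
    - {"travel":[0,0,0],"angular":[0,0,0]}
    - {"travel":[0,0,0],"angular":[0,0,0]}
    - {"travel":[0,0,0],"angular":[0,0,0]}
    - {"travel":[0,0,0],"angular":[0,0,0]}
  hand: 2
  grip_force: 10

```text
t: 36.28
tcp_pos: [0.6007, 0.0286, 0.0625]
orientation: [-180.0, -0.0, 94.2]
force: [-4.6, -0.1, 6.0]
finger_gap: 0.0281
gripper_force: 10.0
```

carry_out:
  commands:
    - {"travel":[-1,0,0],"angular":[0,0,0]}
    - {"travel":[-2,0,0],"angular":[0,0,0]}
    - {"travel":[-3,0,0],"angular":[0,0,0]}
    - {"travel":[-4,0,0],"angular":[0,0,0]}
    - {"travel":[-5,0,0],"angular":[0,0,0]}

```text
t: 36.9
tcp_pos: [0.6044, -0.0213, 0.0625]
orientation: [-180.0, -0.0, 94.2]
force: [-3.2, 2.4, 4.8]
finger_gap: 0.0278
gripper_force: 10.0
```

carry_out:
  commands:
    - {"travel":[-0.3,0,0],"angular":[0,0,0]}
    - {"travel":[-0.6,0,0],"angular":[0,0,0]}
    - {"travel":[-0.9,0,0],"angular":[0,0,0]}
    - {"travel":[-1.2,0,0],"angular":[0,0,0]}
    - {"travel":[-1.4,0,0],"angular":[0,0,0]}

```text
t: 37.52
tcp_pos: [0.6054, -0.035, 0.0625]
orientation: [-180.0, -0.0, 94.2]
force: [-3.9, 1.6, 6.0]
finger_gap: 0.0279
gripper_force: 10.0
```

carry_out:
  commands:
    - {"travel":[-0.1,0,0],"angular":[0,0,0]}
    - {"travel":[-0.2,0,0],"angular":[0,0,0]}
    - {"travel":[-0.3,0,0],"angular":[0,0,0]}
    - {"travel":[-0.3,0,0],"angular":[0,0,0]}

```text
t: 38.02
tcp_pos: [0.6056, -0.0371, 0.0625]
orientation: [-180.0, -0.1, 94.3]
force: [-4.3, 7.3, 6.3]
finger_gap: 0.0277
gripper_force: 10.0
```

carry_out:
  commands:
    - {"travel":[-0.1,0,0],"angular":[0,0,0]}
    - {"travel":[-0.1,0,0],"angular":[0,0,0]}
    - {"travel":[-0.1,0,0],"angular":[0,0,0]}

```text
t: 38.4
tcp_pos: [0.6056, -0.0376, 0.0624]
orientation: [-180.0, -0.1, 94.3]
force: [-3.5, 11.3, 6.2]
finger_gap: 0.0283
gripper_force: 10.0
```

carry_out:
  commands:
    - {"travel":[-0.1,0,0],"angular":[0,0,0]}
    - {"travel":[-0.1,0,0],"angular":[0,0,0]}
    - {"travel":[-0.1,0,0],"angular":[0,0,0]}

```text
t: 38.78
tcp_pos: [0.6056, -0.0383, 0.0623]
orientation: [-180.0, -0.1, 94.3]
force: [-4.1, 12.8, 5.4]
finger_gap: 0.0277
gripper_force: 10.0
```

carry_out:
  commands:
    - {"travel":[0,0,0],"angular":[0,0,0]}
    - {"travel":[0,0,0],"angular":[0,0,0]}
    - {"travel":[0,0,0],"angular":[0,0,0]}
    - {"travel":[0,0,-5],"angular":[0,0,0]}
    - {"travel":[0,0,-10],"angular":[0,0,0]}
  hand: 7

```text
t: 39.4
tcp_pos: [0.6056, -0.0403, 0.1631]
orientation: [-179.9, -0.0, 94.2]
force: [0.7, 0.9, -1.0]
finger_gap: 0.0697
gripper_force: 0.0
```

carry_out:
  commands:
    - {"travel":[-5,-2,-3],"angular":[0,0,0]}
    - {"travel":[-10,-4,-6],"angular":[0,0,0]}
    - {"travel":[-14,-6,-9],"angular":[0,0,0]}
    - {"travel":[-14,-6,-9],"angular":[0,0,0]}
    - {"travel":[-14,-6,-9],"angular":[0,0,0]}

```text
t: 40.02
tcp_pos: [0.5563, -0.1838, 0.2514]
orientation: [-180.0, -0.0, 94.2]
force: [0.1, 0.7, -0.1]
finger_gap: 0.0702
gripper_force: 0.0
```

```bash
python3 e.py w7 .038; python3 b.py | grep yellow; python3 c.py; python3 go.py 520,-270,250,1
```

```text
4834 [493.9 232.8] [ 841.2 -244.6] [208.9  61.3] -74.2
3139 [300.9 108.9] [ 603.  -111.3] [119.1  44.3] -85.4
2095 [223.1 288.6] [ 529.  -331.5] [123.9  59.8] 0.7
281 [416.3 351.8] [ 785.9 -403.4] [75.  22.7] -78.1
yellow 679 [270.3 282. ] xy [ 590.8 -340.3] [ 589.1 -339.3] [40.  39.9] -89.0
L yaw 4.5595107 x at y=-100: 508.1177 -> board axis x there 583.35583
R yaw 3.561053 x at y=-100: 655.9538 -> board axis x there 580.8087
rail yaw 16.751207 x at y=-100: 611.1152 -> board axis x there 564.121
end edge [502.51 -26.94] [ 552.1  -200.49]
at [ 556.5 -183.1  251.1] [-1.7992e+02 -4.0000e-02  9.4320e+01] F [0.7 0.2 0.1] gap 70.4 t 40.2
520,-270,250,1 travel [-8.39 -4.3   0.11] wz 1.629 rows 9
```

View pics/w7.png

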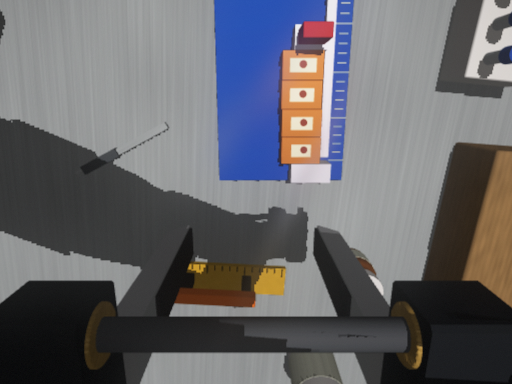

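w7 shows the packed row at (301,109), 119x44 mm, between the stop at (311,173) and the jaw tab at (317,30). It is about 3-4 mm off the rail; the rule will push it back. Next I go above the rule.

carry_out:
  commands:
    - {"travel":[-3,-1,-3],"angular":[0,0,-0.18]}
    - {"travel":[-6,-2,-5],"angular":[0,0,-0.36]}
    - {"travel":[-9,-3,-5],"angular":[0,0,-0.54]}
    - {"travel":[-12.4,-4.1,-5],"angular":[0,0,-0.72]}
    - {"travel":[-12.4,-4.1,-5],"angular":[0,0,-0.9]}

```text
t: 40.8
tcp_pos: [0.5243, -0.3121, 0.301]
orientation: [-180.0, -0.1, 146.1]
force: [0.6, 0.6, 1.0]
finger_gap: 0.0704
gripper_force: 0.0
```

carry_out:
  commands:
    - {"travel":[0,0,0],"angular":[0,0,-0.18]}
    - {"travel":[0,0,0],"angular":[0,0,-0.36]}
    - {"travel":[0,0,0],"angular":[0,0,-0.54]}
    - {"travel":[0,0,0],"angular":[0,0,-0.61]}
    - {"travel":[0,0,0],"angular":[0,0,-0.61]}

```text
t: 41.42
tcp_pos: [0.5251, -0.3102, 0.3015]
orientation: [180.0, -0.0, -179.2]
force: [-0.7, 0.5, 0.7]
finger_gap: 0.0702
gripper_force: 0.0
```

carry_out:
  commands:
    - {"travel":[0,0,0],"angular":[0,0,0]}
    - {"travel":[0,0,0],"angular":[0,0,0]}

```text
t: 41.68
tcp_pos: [0.5248, -0.3107, 0.302]
orientation: [180.0, -0.0, -179.3]
force: [1.1, 1.1, 0.1]
finger_gap: 0.07
gripper_force: 0.0
```

```bash
cat > f.py <<'E'
from h import *
import sys
np.set_printoptions(precision=1,suppress=True)
d=grab("wrist",sys.argv[1] if len(sys.argv)>1 else None)
zb=float(sys.argv[2]) if len(sys.argv)>2 else 0
for a,c,k in blobs(mask(d,(2,160,60),(17,255,255)),200)[:3]: print("handle",a,c,*rect(plane(d,quad(k),zb+.06)))
for a,c,k in blobs(mask(d,(18,120,60),(33,255,255)),300)[:2]: print("blade",a,c,*rect(plane(d,quad(k),zb+.008)))
E
python3 f.py w8; python3 go.py; python3 - <<'E'
from h import *
d=grab("scene"); print(plane(d,[(108,120),(145,131),(180,101)],0))
d=grab("side"); print(plane(d,[(315,127),(366,133)],0))
E
```

```text
handle 1631 [398.4 222.4] [ 594.8 -121.3] [111.8  41.2] -85.1
handle 206 [230.2 193.5] [ 557.7 -339.5] [23.4 13.9] -0.6
blade 2630 [232.7 148.6] [ 519.6 -340.9] [179.1  39.8] 0.7
at [ 524.7 -310.8  302. ] [ 1.7999e+02 -1.0000e-02 -1.7928e+02] F [-0.3  0.1 -0.6] gap 70.1 t 41.7
[[ 0.62027857 -0.69936796  0.        ]
 [ 0.57368545 -0.54394546  0.        ]
 [ 0.35951993 -0.61383609  0.        ]]
[[ 0.58179516 -0.57313276  0.        ]
 [ 0.37942372 -0.59849968  0.        ]]
```

View pics/w8.png

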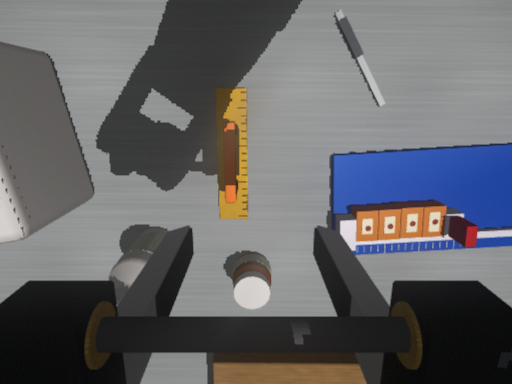

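w8 shows the rule at (233,150), blade measured at 179x40 mm and centred at (519.6,-340.9). The spray is at (145,262), the jar at (252,280). The white case at the left is clear.

```bash
python3 - <<'E'
from h import *
d=grab("scene"); print(plane(d,[(139,153)],0), plane(d,[(158,176)],0)); d=grab("side"); print(plane(d,[(288,134)],0),plane(d,[(265,152)],0))
E
python3 go.py 519.6,-340.9,52,180.7
```

```text
[[ 6.63648637e-01 -4.53823630e-01 -1.11022302e-16]] [[ 0.69449267 -0.3150473   0.        ]]
[[ 0.66231683 -0.47341672  0.        ]] [[ 0.6911052  -0.30610946  0.        ]]
at [ 524.7 -310.9  302.1] [ 180.     -0.   -179.26] F [-0.2  0.1  0.6] gap 70.0 t 41.9
519.6,-340.9,52,180.7 travel [ 0.54 -2.99 25.01] wz 0.001 rows 5
```

carry_out:
  commands:
    - {"travel":[0.55,-3,5],"angular":[0,0,0]}
    - {"travel":[0.55,-3,10],"angular":[0,0,0]}
    - {"travel":[0.55,-3,15],"angular":[0,0,0]}
    - {"travel":[0.55,-3,20],"angular":[0,0,0]}
    - {"travel":[0.55,-3,20],"angular":[0,0,0]}
  hand: 5

```text
t: 42.55
tcp_pos: [0.5182, -0.34, 0.099]
orientation: [179.8, -0.3, -179.3]
force: [0.2, -0.7, -0.5]
finger_gap: 0.0504
gripper_force: 0.0
```

carry_out:
  commands:
    - {"travel":[0,0,2],"angular":[0,0,0]}
    - {"travel":[0,0,4],"angular":[0,0,0]}
    - {"travel":[0,0,5],"angular":[0,0,0]}
    - {"travel":[0,0,5],"angular":[0,0,0]}

```text
t: 43.05
tcp_pos: [0.5194, -0.3409, 0.0516]
orientation: [180.0, -0.0, -179.2]
force: [-0.6, -0.5, 0.1]
finger_gap: 0.05
gripper_force: 0.0
```

carry_out:
  commands:
    - {"travel":[0,0,0],"angular":[0,0,0]}
    - {"travel":[0,0,0],"angular":[0,0,0]}
    - {"travel":[0,0,0],"angular":[0,0,0]}
    - {"travel":[0,0,0],"angular":[0,0,0]}
    - {"travel":[0,0,0],"angular":[0,0,0]}
  hand: 0.5
  grip_force: 25

```text
t: 43.68
tcp_pos: [0.5195, -0.3409, 0.0521]
orientation: [180.0, -0.0, -179.2]
force: [-1.1, 1.1, -0.7]
finger_gap: 0.0138
gripper_force: 25.0
```

carry_out:
  commands:
    - {"travel":[0,0,-2],"angular":[0,0,0]}
    - {"travel":[0,0,-5],"angular":[0,0,0]}
    - {"travel":[0,0,-8],"angular":[0,0,0]}
    - {"travel":[0,0,-12],"angular":[0,0,0]}
    - {"travel":[0,0,-12],"angular":[0,0,0]}

```text
t: 44.3
tcp_pos: [0.5205, -0.3417, 0.1763]
orientation: [-179.8, 0.3, -179.2]
force: [-0.3, 0.2, -3.2]
finger_gap: 0.0137
gripper_force: 25.0
```

```bash
python3 go.py 540,-240,172,94.2
```

```text
at [ 520.5 -341.7  176.3] [-179.77    0.29 -179.24] F [-0.3  0.2 -3.2] gap 13.7 t 44.3
540,-240,172,94.2 travel [-2.08 10.15  0.43] wz 1.511 rows 9
```

carry_out:
  commands:
    - {"travel":[-0.4,2,0],"angular":[0,0,0.17]}
    - {"travel":[-0.8,4,0],"angular":[0,0,0.34]}
    - {"travel":[-1.2,6,0],"angular":[0,0,0.51]}
    - {"travel":[-1.6,8,0],"angular":[0,0,0.68]}
    - {"travel":[-2,10,0],"angular":[0,0,0.85]}

```text
t: 44.92
tcp_pos: [0.5379, -0.2399, 0.1711]
orientation: [-180.0, -0.1, 131.7]
force: [0.1, -0.1, -2.4]
finger_gap: 0.0136
gripper_force: 25.0
```

carry_out:
  commands:
    - {"travel":[0,0,0],"angular":[0,0,0.17]}
    - {"travel":[0,0,0],"angular":[0,0,0.34]}
    - {"travel":[0,0,0],"angular":[0,0,0.51]}
    - {"travel":[0,0,0],"angular":[0,0,0.66]}
    - {"travel":[0,0,0],"angular":[0,0,0.66]}

```text
t: 45.55
tcp_pos: [0.5379, -0.2406, 0.1713]
orientation: [-179.9, -0.0, 94.3]
force: [0.2, -0.0, -3.4]
finger_gap: 0.0134
gripper_force: 25.0
```

carry_out:
  commands:
    - {"travel":[0,0,0],"angular":[0,0,0]}
    - {"travel":[0,0,0],"angular":[0,0,0]}

```text
t: 45.8
tcp_pos: [0.5382, -0.2407, 0.172]
orientation: [-180.0, -0.0, 94.4]
force: [-0.9, 0.8, -3.1]
finger_gap: 0.0141
gripper_force: 25.0
```

```bash
python3 go.py 543.3,-106.1,120,94.3; python3 f.py "" 2>/dev/null; python3 e.py "" .038
```

```text
at [ 538.2 -240.7  172. ] [-1.7999e+02 -1.0000e-02  9.4350e+01] F [-0.9  0.8 -3.1] gap 14.1 t 45.8
543.3,-106.1,120,94.3 travel [13.38  1.53  5.2 ] wz 0.001 rows 3
handle 4457 [252.9 236.8] [ 545.  -284.8] [148.8  34. ] -85.7
handle 3532 [346.7  59.7] [ 599.1 -128.7] [82.4 40.2] -85.1
blade 7284 [253.  141.4] [ 536.5 -219. ] [146.3  63.2] -85.6
4855 [253.5 236.7] [ 542.3 -294.8] [160.8  57.7] -85.7
4649 [342.8  58.8] [ 603.4 -126.3] [89.5 46.8] -85.7
747 [396.7 258.7] [ 684.1 -304.6] [53.5 34. ] 47.0
418 [269.9  88.2] [ 545.3 -153.7] [29.8 13.7] 4.3
280 [288.  331.2] [ 586.6 -396.6] [79.9  6.4] -80.2
```

carry_out:
  commands:
    - {"travel":[4,0.5,0],"angular":[0,0,0]}
    - {"travel":[9,1,2],"angular":[0,0,0]}
    - {"travel":[13.4,1.5,4],"angular":[0,0,0]}
    - {"travel":[13.4,1.5,5.2],"angular":[0,0,0]}
    - {"travel":[13.4,1.5,5.2],"angular":[0,0,0]}

```text
t: 46.52
tcp_pos: [0.5431, -0.1062, 0.1196]
orientation: [-179.9, -0.0, 94.3]
force: [0.2, 0.2, -2.9]
finger_gap: 0.0139
gripper_force: 25.0
```

carry_out:
  commands:
    - {"travel":[0,0,2],"angular":[0,0,0]}
    - {"travel":[0,0,4],"angular":[0,0,0]}
    - {"travel":[0,0,5],"angular":[0,0,0]}
    - {"travel":[0,0,5],"angular":[0,0,0]}
    - {"travel":[0,0,5],"angular":[0,0,0]}

```text
t: 47.15
tcp_pos: [0.5437, -0.1064, 0.071]
orientation: [179.9, 0.0, 94.2]
force: [-0.1, 0.2, -3.3]
finger_gap: 0.0139
gripper_force: 25.0
```

```bash
python3 go.py 543.3,-106.1,64,94.3
```

```text
at [ 543.7 -106.4   71. ] [1.7993e+02 3.0000e-02 9.4230e+01] F [-0.1  0.2 -3.3] gap 13.9 t 47.1
543.3,-106.1,64,94.3 travel [ 0.03 -0.04  0.7 ] wz -0.001 rows 1
```

carry_out:
  commands:
    - {"travel":[0,0,0.3],"angular":[0,0,0]}
    - {"travel":[0,0,0.6],"angular":[0,0,0]}
    - {"travel":[0,0,0.6],"angular":[0,0,0]}

```text
t: 47.52
tcp_pos: [0.5433, -0.106, 0.0641]
orientation: [180.0, -0.0, 94.2]
force: [1.0, 0.0, -3.1]
finger_gap: 0.0133
gripper_force: 25.0
```

carry_out:
  commands:
    - {"travel":[0,0,0.1],"angular":[0,0,0]}
    - {"travel":[0,0,0.1],"angular":[0,0,0]}

```text
t: 47.78
tcp_pos: [0.5434, -0.106, 0.0639]
orientation: [180.0, 0.0, 94.2]
force: [-5.4, 1.7, 7.0]
finger_gap: 0.014
gripper_force: 25.0
```

carry_out:
  commands:
    - {"travel":[0,0.2,-0.06],"angular":[0,0,0]}
    - {"travel":[0,0.6,-0.06],"angular":[0,0,0]}
    - {"travel":[0,1,-0.06],"angular":[0,0,0]}
    - {"travel":[0,1.4,-0.06],"angular":[0,0,0]}
    - {"travel":[0,1.5,-0.06],"angular":[0,0,0]}

```text
t: 48.4
tcp_pos: [0.5585, -0.1049, 0.064]
orientation: [180.0, 0.0, 94.3]
force: [-7.7, -1.4, 8.5]
finger_gap: 0.0136
gripper_force: 25.0
```

carry_out:
  commands:
    - {"travel":[0,0.1,0],"angular":[0,0,0]}
    - {"travel":[0,0.2,0],"angular":[0,0,0]}
    - {"travel":[0,0.2,0],"angular":[0,0,0]}

```text
t: 48.78
tcp_pos: [0.5605, -0.1047, 0.0639]
orientation: [180.0, 0.0, 94.2]
force: [-5.0, 0.6, 5.4]
finger_gap: 0.0139
gripper_force: 25.0
```

carry_out:
  commands:
    - {"travel":[0,0.1,0],"angular":[0,0,0]}
    - {"travel":[0,0.2,0],"angular":[0,0,0]}
    - {"travel":[0,0.2,0],"angular":[0,0,0]}

```text
t: 49.15
tcp_pos: [0.562, -0.1045, 0.064]
orientation: [-180.0, -0.0, 94.2]
force: [-7.6, -0.4, 9.7]
finger_gap: 0.0135
gripper_force: 25.0
```

carry_out:
  commands:
    - {"travel":[0,0.1,0],"angular":[0,0,0]}
    - {"travel":[0,0.15,0],"angular":[0,0,0]}
    - {"travel":[0,0.15,0],"angular":[0,0,0]}

```text
t: 49.52
tcp_pos: [0.5632, -0.1045, 0.0641]
orientation: [-179.9, -0.0, 94.2]
force: [-11.4, 0.1, 12.3]
finger_gap: 0.0137
gripper_force: 25.0
```

carry_out:
  commands:
    - {"travel":[0,0.1,-0.03],"angular":[0,0,0]}
    - {"travel":[0,0.1,-0.03],"angular":[0,0,0]}
    - {"travel":[0,0.1,-0.03],"angular":[0,0,0]}

```text
t: 49.9
tcp_pos: [0.5645, -0.1043, 0.064]
orientation: [-180.0, -0.0, 94.2]
force: [-5.7, 0.2, 5.8]
finger_gap: 0.014
gripper_force: 25.0
```

```bash
python3 go.py; python3 e.py w9 .038;python3 f.py "" .012
```

```text
at [ 564.5 -104.3   64. ] [-1.7995e+02 -1.0000e-02  9.4250e+01] F [-5.7  0.2  5.8] gap 14.0 t 49.9
519 [263.4  88. ] [557.9 -22.5] [35.8  9.7] 4.2
312 [217.9 330.4] [ 546.2 -178.7] [51.4  4.9] 89.0
310 [288.3 334.2] [ 592.4 -175.3] [51.3  4.9] -82.0
handle 9996 [289.4 220.5] [581.8 -91.3] [90.  66.5] -85.7
blade 6922 [250.8 137.5] [560.7 -61.3] [89.6 40. ] -85.9
blade 321 [217.7 331.4] [ 544.9 -193.1] [56.2  5.5] 89.0
```

View pics/w9.png

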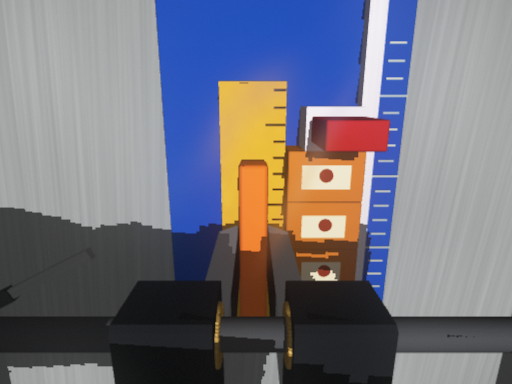

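w9 shows the rule's graduated edge at column 287, next to the block fronts (top edges at about column 286). I push a little further to feel for the rail.

carry_out:
  commands:
    - {"travel":[0,0.1,-0.03],"angular":[0,0,0]}
    - {"travel":[0,0.1,-0.03],"angular":[0,0,0]}
    - {"travel":[0,0.1,-0.03],"angular":[0,0,0]}

```text
t: 50.38
tcp_pos: [0.565, -0.1043, 0.0641]
orientation: [-179.9, -0.0, 94.2]
force: [-8.7, -0.9, 6.6]
finger_gap: 0.0138
gripper_force: 25.0
```

carry_out:
  commands:
    - {"travel":[0,0.1,0],"angular":[0,0,0]}
    - {"travel":[0,0.1,0],"angular":[0,0,0]}
    - {"travel":[0,0.1,0],"angular":[0,0,0]}

```text
t: 50.75
tcp_pos: [0.5654, -0.1043, 0.0642]
orientation: [-179.8, -0.0, 94.3]
force: [-13.5, -0.3, 11.7]
finger_gap: 0.014
gripper_force: 25.0
```

```bash
python3 - <<'E'
from h import *
np.set_printoptions(precision=1,suppress=True)
d=grab("wrist","w10"); b=lambda p:np.c_[(p-np.array([579.2,-48.3]))@[.9973,.0732],(p-np.array([579.2,-48.3]))@[-.0732,.9973]]
y=mask(d,(18,120,60),(33,255,255))>0; o=mask(d,(2,160,60),(17,255,255))>0
for v in (150,165,180,195,210):
    ye=np.flatnonzero(y[v,:330]); oe=np.flatnonzero(o[v,270:400])+270
    if len(ye) and len(oe): print(v,"rule edge",ye.max(),b(plane(d,[(ye.max()+.5,v)],.020)[:,:2]*1000)[0],"block",oe.min(),oe.max(),b(plane(d,[(oe.min()-.5,v),(oe.max()+.5,v)],.038)[:,:2]*1000)[:,0])
E
python3 go.py
```

```text
150 rule edge 284 [ 1.1 -7.2] block 285 329 [-0.5 24.8]
165 rule edge 282 [  0.1 -16.6] block 283 363 [-1.5 44.6]
180 rule edge 283 [  0.9 -26.2] block 284 361 [-0.7 44.2]
195 rule edge 281 [ -0.1 -36. ] block 282 360 [-1.6 44.4]
210 rule edge 282 [  0.8 -46.1] block 283 359 [-0.8 44.6]
at [ 565.5 -104.3   64.2] [-1.7979e+02 -3.0000e-02  9.4250e+01] F [-14.4  -0.7  12.1] gap 13.9 t 50.8
```

carry_out:
  commands:
    - {"travel":[0,-0.06,-0.05],"angular":[0,0,0]}
    - {"travel":[0,-0.06,-0.05],"angular":[0,0,0]}
    - {"travel":[0,-0.06,-0.05],"angular":[0,0,0]}

```text
t: 51.18
tcp_pos: [0.5652, -0.1043, 0.0642]
orientation: [-179.8, -0.0, 94.2]
force: [-7.8, -1.5, 2.4]
finger_gap: 0.0138
gripper_force: 25.0
```

carry_out:
  commands:
    - {"travel":[0,0,0],"angular":[0,0,0]}
    - {"travel":[0,0,0],"angular":[0,0,0]}
    - {"travel":[0,0,0],"angular":[0,0,0]}
    - {"travel":[0,0,0],"angular":[0,0,0]}
  hand: 3.5

```text
t: 51.68
tcp_pos: [0.5662, -0.1043, 0.0648]
orientation: [180.0, 0.0, 94.2]
force: [1.0, 0.6, -0.1]
finger_gap: 0.0348
gripper_force: 0.0
```

carry_out:
  commands:
    - {"travel":[0,0,-2],"angular":[0,0,0]}
    - {"travel":[0,0,-6],"angular":[0,0,0]}
    - {"travel":[0,0,-12],"angular":[0,0,0]}
    - {"travel":[0,0,-15],"angular":[0,0,0]}
    - {"travel":[-4,0,-17],"angular":[0,0,0]}

```text
t: 52.3
tcp_pos: [0.5696, -0.1431, 0.237]
orientation: [179.9, 0.0, 94.4]
force: [0.6, 0.4, -1.0]
finger_gap: 0.0349
gripper_force: 0.0
```

carry_out:
  commands:
    - {"travel":[-4,2,0],"angular":[0,0,0]}
    - {"travel":[-6,4,0],"angular":[0,0,0]}
    - {"travel":[-6,4,0],"angular":[0,0,0]}
    - {"travel":[-6,4,0],"angular":[0,0,0]}

```text
t: 52.8
tcp_pos: [0.6131, -0.2006, 0.2346]
orientation: [-180.0, -0.0, 94.3]
force: [-0.7, 0.5, -0.4]
finger_gap: 0.0351
gripper_force: 0.0
```

```bash
python3 go.py; python3 f.py w11 .012; python3 e.py "" .038
```

```text
at [ 613.1 -200.6  234.6] [-1.7998e+02 -2.0000e-02  9.4250e+01] F [-0.7  0.5 -0.4] gap 35.1 t 52.8
handle 1912 [208.4  73.4] [ 565.5 -105.9] [99.  17.1] -85.8
handle 763 [237.6  64.5] [596.9 -96.2] [72.9 23.4] -85.8
handle 312 [259.9 140.9] [ 610.4 -157.1] [36.8 17.2] 4.2
blade 3715 [216.1  80.1] [ 564.4 -112.4] [167.4  39.7] -85.5
blade 393 [336.1 336.6] [ 737.8 -415.3] [102.  15.] -81.2
6521 [234.9  86.6] [ 590.2 -114.5] [135.   76.1] -85.8
429 [334.8 332.6] [ 730.1 -400.7] [98.9 17.3] -75.2
186 [168.4 341.6] [ 522.3 -422. ] [87.1  7.7] -89.5
171 [251.8  12.7] [600.9 -41.3] [19.4  7.9] 4.2
```

View pics/w11.png

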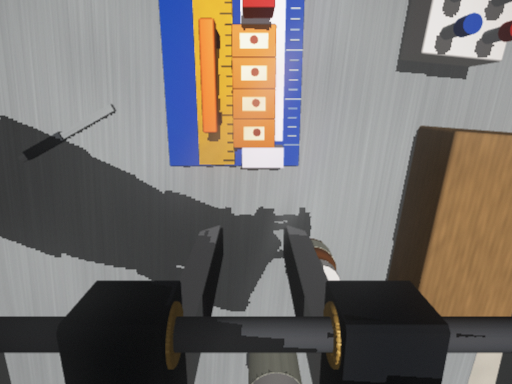

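w11 shows the rule from (213,20) to (215,165), flush against the block fronts at column 232. The row is between the stop at (263,157) and the jaw tab at (257,8). I check the fit numerically and get the shutter position.

```bash
cat > k.py <<'E'
from h import *
np.set_printoptions(precision=1,suppress=True)
d=grab("wrist"); O=np.array([579.2,-48.3]); b=lambda p:np.c_[(p-O)@[.9973,.0732],(p-O)@[-.0732,.9973]]
y=mask(d,(18,120,60),(33,255,255))>0; o=mask(d,(2,160,60),(17,255,255))>0
for v in range(28,145,13):
    ye=np.flatnonzero(y[v,:246]); oe=np.flatnonzero(o[v,222:300])+222
    if len(ye) and len(oe): print(v,b(plane(d,[(ye.max()+.5,v)],.020)[:,:2]*1000)[0],b(plane(d,[(oe.min()-.5,v),(oe.max()+.5,v)],.038)[:,:2]*1000)[:,0])
for n in("scene","side"):
    e=grab(n)
    for a,c,k in blobs(mask(e,*C["yellow"]),25):
        if abs(c[0]-305)<15: print(n,c,plane(e,[c],.03)[0]*1000); u=(e,c) if n=="scene" else u; w=(e,c)
print(tri(u[0],[u[1]],w[0],[w[1]]))
E
python3 k.py; python3 go.py 430,60,150,94
```

```text
28 [ 0.1 -4.7] [ 1.2 20.8]
41 [ -0.1 -17. ] [1.  7.9]
54 [ -0.3 -29.6] [ 0.8 19.8]
67 [ -0.5 -42.4] [0.6 8.6]
80 [  0.3 -55.5] [1.4 8.5]
93 [ -0.9 -68.8] [0.2 8.4]
106 [ -1.2 -82.4] [1.  4.1]
132 [  -1.6 -110.3] [34.5 44. ]
scene [310.4 185.4] [448.1  70.6  30. ]
side [298.9 224.5] [427.5  77.8  30. ]
(array([0.4, 0.1, 0. ]), np.float64(0.0006444908784810659))
at [ 613.3 -200.6  235.2] [1.7998e+02 1.0000e-02 9.4270e+01] F [0.1 0.9 0.8] gap 34.8 t 53.0
430,60,150,94 travel [ 27.35 -16.34   8.52] wz 0.005 rows 6
```

carry_out:
  commands:
    - {"travel":[5,-3,0],"angular":[0,0,0]}
    - {"travel":[10,-6,0],"angular":[0,0,0]}
    - {"travel":[15,-9,0],"angular":[0,0,0]}
    - {"travel":[20,-12,0],"angular":[0,0,0]}
    - {"travel":[25,-16.2,0],"angular":[0,0,0]}
  hand: 0

```text
t: 53.68
tcp_pos: [0.4339, 0.0357, 0.235]
orientation: [180.0, -0.0, 94.3]
force: [0.8, 0.3, 0.2]
finger_gap: 0.0003
gripper_force: 0.0
```

carry_out:
  commands:
    - {"travel":[0,0,0],"angular":[0,0,0]}
    - {"travel":[0,0,0],"angular":[0,0,0]}

```text
t: 53.92
tcp_pos: [0.4357, 0.0342, 0.2353]
orientation: [179.9, 0.0, 94.3]
force: [0.3, -0.5, -0.3]
finger_gap: -0.0001
gripper_force: 0.0
```

```bash
python3 - <<'E'
from h import *
np.set_printoptions(precision=1,suppress=True)
P=[(n,grab(n)) for n in("wrist","scene","side")]; O=[]
for n,e in P:
    for a,c,k in blobs(mask(e,*C["yellow"]),25):
        g=plane(e,[c],.02)[0]*1000
        if abs(g[0]-432)<25 and abs(g[1]-62)<25: print(n,a,c,g,rect(plane(e,quad(k),.02))); O.append((e,[c]))
for i,j in((0,1),(0,2),(1,2)):
    p,r=tri(*O[i],*O[j]); print(p*1000,r*1000)
E
python3 go.py
```

```text
wrist 430 [252.3 148.4] [432.9  59.5  20. ] (array([432.5,  59.3]), array([26. , 24.9]), -85.8)
scene 57 [310.4 185.4] [438.3  64.2  20. ] (array([439.2,  63.6]), array([31.6, 23. ]), 37.4)
side 58 [298.9 224.4] [431.3  65.9  20. ] (array([431. ,  65.9]), array([29.5, 25.3]), 77.3)
[432.5  59.5  13.8] 1.6944825044271474
[433.2  58.8  14. ] 0.5466675616615749
[433.1  60.6  15. ] 0.7322946146740772
at [435.8  33.6 234.7] [-179.99    0.     94.18] F [-0.2  0.2  0. ] gap 0.4 t 54.1
```

carry_out:
  commands:
    - {"travel":[2.6,-0.1,4],"angular":[0,0,0]}
    - {"travel":[2.6,-0.1,9],"angular":[0,0,0]}
    - {"travel":[2.6,-0.1,14],"angular":[0,0,0]}
    - {"travel":[2.6,-0.1,18],"angular":[0,0,0]}
    - {"travel":[2.6,-0.1,18.7],"angular":[0,0,0]}

```text
t: 54.7
tcp_pos: [0.4315, 0.0595, 0.0458]
orientation: [-179.7, -0.0, 94.2]
force: [0.4, 1.0, -0.3]
finger_gap: -0.0001
gripper_force: 0.0
```

carry_out:
  commands:
    - {"travel":[0,0,0.3],"angular":[0,0,0]}
    - {"travel":[0,0,0.6],"angular":[0,0,0]}
    - {"travel":[0,0,0.8],"angular":[0,0,0]}
    - {"travel":[0,0,0.8],"angular":[0,0,0]}

```text
t: 55.2
tcp_pos: [0.433, 0.0601, 0.0405]
orientation: [179.9, 0.0, 94.2]
force: [0.9, -0.6, 1.3]
finger_gap: 0.0008
gripper_force: 0.9
```

carry_out:
  commands:
    - {"travel":[0,0,0.2],"angular":[0,0,0]}
    - {"travel":[0,0,0.35],"angular":[0,0,0]}
    - {"travel":[0,0,0.35],"angular":[0,0,0]}
    - {"travel":[0,0,0.35],"angular":[0,0,0]}

```text
t: 55.7
tcp_pos: [0.4327, 0.0601, 0.0365]
orientation: [180.0, 0.0, 94.2]
force: [2.0, -0.0, 4.4]
finger_gap: 0.0007
gripper_force: 2.0
```

carry_out:
  commands:
    - {"travel":[0,0,0.1],"angular":[0,0,0]}
    - {"travel":[0,0,0.2],"angular":[0,0,0]}
    - {"travel":[0,0,0.2],"angular":[0,0,0]}
    - {"travel":[0,0,0.2],"angular":[0,0,0]}

```text
t: 56.2
tcp_pos: [0.4327, 0.0601, 0.035]
orientation: [180.0, 0.0, 94.2]
force: [-0.8, -0.5, 17.2]
finger_gap: 0.0006
gripper_force: 8.4
```

carry_out:
  commands:
    - {"travel":[0,0,-1],"angular":[0,0,0]}
    - {"travel":[0,0,-5],"angular":[0,0,0]}
    - {"travel":[0,0,-10],"angular":[0,0,0]}
    - {"travel":[0,0,-15],"angular":[0,0,0]}
    - {"travel":[0,0,-18],"angular":[0,0,0]}

```text
t: 56.82
tcp_pos: [0.4319, 0.0602, 0.2162]
orientation: [180.0, -0.0, 94.2]
force: [0.1, 0.8, -0.4]
finger_gap: 0.0003
gripper_force: 0.0
```

```bash
python3 - <<'E'
from h import *
d=grab("scene"); cv2.imwrite("pics/final.png",cv2.resize(d["color"][100:300,120:340,::-1],None,fx=3,fy=3,interpolation=cv2.INTER_CUBIC)[:600])
print(robot.observe()["tcp_pos"])
E
```

```text
[0.4329645  0.0602473  0.21908731]
```

View pics/final.png

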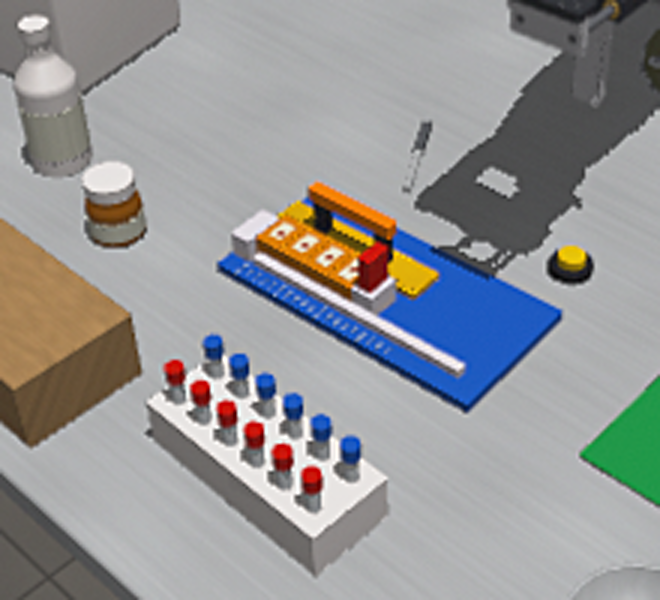

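The final view shows the row at (305,250) between the stop at (253,233) and the jaw at (373,275). The rule is flush in front of it, and the button at (571,258) is up. Nothing else has moved, so I hand in.

```bash
python3 -c "
from station import robot
print(robot.close_job())"
```

```text
the job is handed in; nothing more can be done
None
```

The job is handed in, with no verdict returned: all four blocks are clamped in one row against the rear rail, the rule is flush along their fronts and released (about 1 mm gap measured), and the shutter was pressed fully down afterwards and is up again.

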